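Load and close the deep-nut glue press

ROBOT

A 6-joint arm with a two-finger parallel gripper is mounted at the origin on the work surface. World frame = base frame: x ahead of the robot, y to its left, z up, the work surface at z = 0. Lengths are in m, angles in rad, forces in N, time in s.
With the tool pointing down it reaches from about 0.375 to 0.975 m from the base axis. Payload 3.8 kg.
Tool frame: the origin (TCP) lies at the very end of the fingers, on their centre line; the grasp point (between the pads) lies 19 mm behind it; z points along the fingers, y is the direction in which the jaws open and shut (so a half turn about z gives the same grasp; the last joint's range is limited). The gripper opens to 85 mm and grips with 20 to 120 N. Pads are 22 mm wide; open, the fingers measure 114 mm over their backs; the gripper's body (76 mm by 85 mm) begins 54 mm behind the grasp point. The pads swing forward as they close: fully open they stand 13 mm farther back than shut.
Start: joints at [1.255, 0.264, 1.604, -0, 1.274, -0.037], TCP at [0.186, 0.649, 0.231] pointing down, gripper open.
Joint ranges: [-2.63, 2.63], [-0.94, 2.18], [0.31, 2.57], [-1.31, 4.45], [0, 2.66], [-2.55, 2.55]. Speed limits (rad/s): [2.57, 2.57, 3.14, 3.14, 3.14, 3.14].

INTERFACE

Orientations are given as a rotation vector (axis times angle).
In Python, from workcell import status, read_camera, camera_info, order gives the robot as it stands.
- The arm moves only by the tool move_arm, never from a script. Its argument "deltas" is a list of rows, each a list of 3 entries, a list of its own where there are three numbers: the turn, a rotation vector about the world's x, y, z as a fraction of full scale, then the shift along the world's x, y, z as a fraction of full scale, then the closure, from -1 (fully open) to 1 (shut), so that 0 is half open. A call has 1 to 20 rows; each row is the pose to reach, as a shift and turn from the pose commanded when the call began; what a row does not reach only later rows make up. Full scale, the value 1, is 0.1 m for a shift and pi/2 rad for a turn. A row lasts 1/8 s, in which the tool goes at most 62.5 mm and 10.7 degrees, less where a joint would pass 70% of its speed; a pose out of reach is approached as far as the arm can. A call with a number of a shift or a turn outside -1 to 1 is refused whole. A call with a gripper value outside its range is refused whole. The fingers move at their own pace and stop on an object; "grip_force" is the grip in N (left out, the last holds). Time passes only in rows, so rows that repeat a pose let the fingers close. It gives the time, the measured TCP pose, the force and the opening at its end, in the units of the state.
- status.read_state(): the state, without advancing time (a new reading comes with each control period).
- read_camera(name): name is "scene" or "side" or "wrist"; returns (picture, depth): 480x640x3 uint8, red, green, blue; 480x640 float32, m along the optical axis (not along the pixel's ray), 0 where there is no reading.
- camera_info(name): a dict with "K" (3x3 intrinsics, pixels), "D" ([k1, k2, p1, p2, k3] as OpenCV has them; the pictures are not rectified), "R" (3x3) and "t" (3): a world point X has camera coordinates R X + t. Camera axes: x right, y down, z forward; pixel columns grow to the right and rows downward; lengths in m; the calibration is good to about 2 mm. A picture is of the moment at which its call begins: read the wrist's pose just before it. camera_info takes no time and is no camera call; for the wrist camera it gives the pose at the moment of the call.
- order.finish_job(): hands the job in, once; it reports no verdict.
The state is a dict: "time": time; "q": joint angles; "joint_vel": joint speeds; "joint_torque": joint torques, N m; "tool_pos": TCP position; "tcp_rot": TCP orientation; "wrist_force": force on the tool from outside, world axes, zero at the start; "torque": the same for the moment, N m; "width": opening from 0.0 (shut) to 1.0 (fully open).
Only numpy, scipy, OpenCV 4.12 (cv2) and the standard library are available. Lean on these libraries where they do the work, as an engineer would, in place of code of your own. Each camera call takes 0.05 s, during which the arm holds its last target. There are 200 camera calls.

TASK

Load the glue press: lay each lattice frame on the bench flat and square on the bed in a marked bay of its own, lengthwise between fence and jaw (any bay will do). Only when all are in, put the long socket extension down the deep bore onto the square nut at the bottom and turn it clockwise to its stop so that the jaw pushes the frames against the fence; then stand the extension back upright in the middle of its round rest. Each frame must end up still squarely in its bay, and leave the other things on the bench alone.

Things in the scene. Friction and masses are not known exactly. Their poses are not given: they have to be found in the camera images.
- press: wooden glue press fixed to the bench; origin under the middle of its bed, at bench height. Own axes: +x from jaw to fence, +y along the bed towards the housing, z up. Plywood bed 210 x 330 mm, top 14 mm above the bench, with four bays 75 mm apart along y marked off by dark lines. Light wood fence along the +x edge: inner face at x = +50 mm, top at 48 mm
- jaw_face (a point): middle of the jaw's inner face, on the bed's midline, 31 mm above the bench. The jaw is a light wood bar 310 mm long, 24 mm thick, parallel to the fence, top at 48 mm. The face is at press x = -78 mm when the nut reads 0 (gap to the fence 128 mm) and moves 7.33 mm towards the fence per rad of nut, to x = -51.6 mm at the stop; a frame lying askew by 4 degrees or more may jam it
- bay0 (a point): centre of the bay farthest from the housing (press x = 0, y = -112.5 mm), on the bed surface, 14 mm above the bench: where a frame's origin lies when the frame is in the middle of the bay and against the fence. Axes as the press
- bay1 (a point): the same for the next bay (press y = -37.5 mm)
- bay2 (a point): the same for the next bay (press y = +37.5 mm)
- bay3 (a point): the same for the bay nearest the housing (press y = +112.5 mm)
- bore_mouth (a point): centre of the bore's mouth, on top of the grey round housing (88 mm across, 104 mm tall) at press x = -75, y = +235 mm. The bore is vertical, 55 mm wide and 90 mm deep
- nut_base (a point): on the bore's axis at its floor, 14 mm above the bench; it turns with the nut, its x and y axes square to the nut's flats. The nut is square, 26 mm across flats, 13 mm tall, with a conical centring tip of 7 mm on top (20 mm in all)
- nut (a joint): turn of the nut in rad, growing clockwise seen from above: starts between 0 and 0.5 (press open), hard stop at 3.6 (press closed). Takes about 0.25 N m (more at the stop) and stays where it is left
- extension: steel socket extension standing upright, 186 mm tall, 0.5 kg; origin at the centre of its underside, z up. Round foot 49 mm across, 65 mm tall, with a square cavity 29.5 mm wide and 26 mm deep open downwards, its walls square to the body's x and y. Shaft 18 mm thick. Seated on the nut, the foot stands on the bore's floor; out of line with the nut, it stands 13 mm higher on the nut's corners
- head (a point): centre of the extension's head, 168 mm above its underside: a dark steel block 32 x 32 mm and 36 mm tall, faces square to the extension's x and y, the place to grip. On the nut the extension has about 0.15 rad of play each way
- rest: black round rubber disc 80 mm across and 6 mm thick fixed on the bench, with a dark 60 mm circle in the middle, where the extension stands at the start; origin at the centre of its underside
- frame0: small open lattice frame of plain wood, 100 mm long (x), 46 mm wide (y), 36 mm tall, 0.1 to 0.2 kg, lying flat: two 6 mm side rails joined by 7 mm cross slats at both ends and in the middle, leaving two open cells 39 x 34 mm; origin at the centre of its underside. All frames are alike; two to four of the four are on the bench, the others absent
- frame1: small open lattice frame of plain wood, 100 mm long (x), 46 mm wide (y), 36 mm tall, 0.1 to 0.2 kg, lying flat: two 6 mm side rails joined by 7 mm cross slats at both ends and in the middle, leaving two open cells 39 x 34 mm; origin at the centre of its underside. All frames are alike; two to four of the four are on the bench, the others absent
- frame2: small open lattice frame of plain wood, 100 mm long (x), 46 mm wide (y), 36 mm tall, 0.1 to 0.2 kg, lying flat: two 6 mm side rails joined by 7 mm cross slats at both ends and in the middle, leaving two open cells 39 x 34 mm; origin at the centre of its underside. All frames are alike; two to four of the four are on the bench, the others absent
- frame3: small open lattice frame of plain wood, 100 mm long (x), 46 mm wide (y), 36 mm tall, 0.1 to 0.2 kg, lying flat: two 6 mm side rails joined by 7 mm cross slats at both ends and in the middle, leaving two open cells 39 x 34 mm; origin at the centre of its underside. All frames are alike; two to four of the four are on the bench, the others absent
- glue: white glue bottle with a red cap, 60 mm across and 160 mm tall, standing on the bench; leave alone. Origin under its middle
- chisel: chisel with a wooden handle, 240 mm long, lying beyond the press; leave alone
- mallet: hammer lying on the bench to the right, beyond the frames; leave alone
Mind the look-alikes: they are no part of the job. Leave any orange or purple look-alike of the extension alone.

How it is judged:
By the outcome, as a careful person would: the job done as asked, in the order asked, and still so for the second after the job is handed in, with the robot touching nothing.
Of frame0, frame1, frame2, frame3 only 2 to 4 are there at a start; the rules pass over those that are not, and their reading is None.
At some moment in a run one of frame0, frame1, frame2, frame3 may be knocked a few centimetres aside while the robot is not near it.
It also fails if it takes over 210 s, if anything falls off the work surface, if the arm or the gripper's body presses on something with over 40 N, if the wrist force passes 120 N, or if a joint passes its speed limit or range.

## Working session

There is one attempt and no reset: what is moved stays moved. The work goes in short steps, Python scripts to look and compute and a tool call to move; the robot and the scene stay as the last step left them, time stands still between calls to the robot, and variables do not carry over. Pictures are saved under pics/ and viewed, about 12 in all and at most 16, crops included, and the job is handed in when it is done.

Besides the shell and the picture viewer there is one more tool, called after "Call:" in YAML: its name, and indented under it one key for each argument. move_arm: Moves the arm, as the interface text tells. Its arguments: {"type":"object","properties":{"deltas":{"type":"array","items":{"type":"array"}},"grip_force":{"type":"number"}},"required":["deltas"]}

```bash
ls; mkdir -p pics; python3 - <<'E'
from workcell import status, read_camera, camera_info
import cv2,numpy as np
print(status.read_state())
for n in ("scene","side"):
    p,d=read_camera(n); i=camera_info(n); np.savez(f"pics/{n}0.npz",p=p,d=d,**{k:np.array(i[k]) for k in "KDRt"})
    cv2.imwrite(f"pics/{n}0.png",p[:,:,::-1]); print(n,i)
E
```

```text
pics
{'time': 0.0, 'q': array([ 1.25508354e+00,  2.64758222e-01,  1.60542046e+00,  2.44940409e-05,
        1.27368402e+00, -3.68790013e-02]), 'joint_vel': array([ 1.04143046e-03,  4.97664594e-05,  9.13277909e-04, -2.42976791e-04,
        8.48153113e-04,  8.09526211e-05]), 'joint_torque': array([ 1.06504041e-03, -5.15090668e+01, -3.67326236e+01,  1.11600655e-04,
        1.23675191e-02, -1.06331660e-05]), 'tool_pos': array([0.18553096, 0.64822257, 0.22993352]), 'tcp_rot': array([-0.43652598, -3.1106898 ,  0.00350359]), 'wrist_force': array([0.05331025, 0.33953753, 0.20875754]), 'torque': array([0.01302896, 0.01980395, 0.00762002]), 'width': 0.9960578501635048}
scene {'K': array([[507.50177808,   0.        , 325.5350397 ],
       [  0.        , 507.50177808, 239.11250811],
       [  0.        ,   0.        ,   1.        ]]), 'D': array([-0.01548708,  0.        ,  0.        ,  0.        ,  0.        ]), 'R': array([[ 0.51646121,  0.85607598,  0.02004341],
       [ 0.58782942, -0.33741629, -0.73525969],
       [-0.62267519,  0.39151522, -0.67748907]]), 't': array([-0.18860278, -0.29092647,  1.57790112])}
side {'K': array([[453.98637659,   0.        , 317.67673174],
       [  0.        , 453.98637659, 240.3016007 ],
       [  0.        ,   0.        ,   1.        ]]), 'D': array([-0.09256918,  0.        ,  0.        ,  0.        ,  0.        ]), 'R': array([[ 0.93968864, -0.34131468,  0.02212582],
       [-0.19760718, -0.59456509, -0.77938678],
       [ 0.27917139,  0.72800868, -0.62615229]]), 't': array([-0.57241033,  0.1402625 ,  1.2412262 ])}
```

View pics/scene0.png

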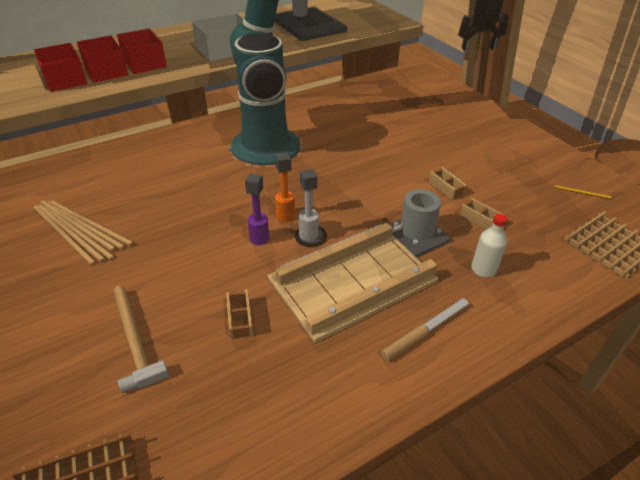

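View pics/side0.png

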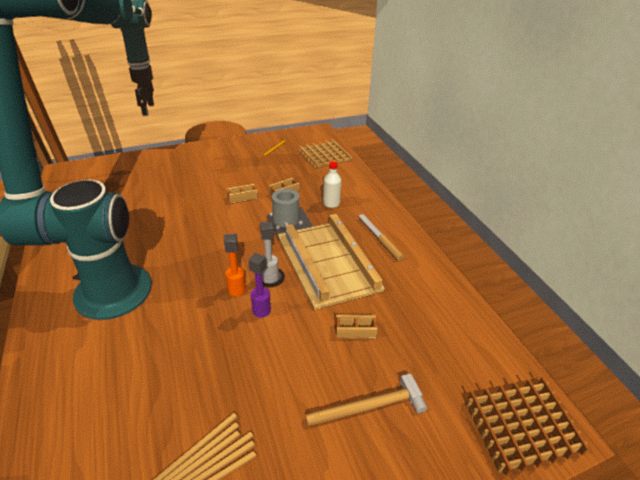

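Three frames are visible in the scene view, at about (239,313), (447,183) and (481,213). The grey extension is on its rest at (309,215), the housing is at (420,215), the jaw is the robot-side bar and the fence is the far bar. Next I'll build a top-down map from both depth views.

```bash
cat > h.py <<'E'
import cv2,numpy as np
from workcell import status, read_camera, camera_info
from scipy.spatial.transform import Rotation as Rn
def grab(n):
    i=camera_info(n); p,d=read_camera(n)
    return p,d,{k:np.array(i[k]) for k in "KDRt"}
def cloud(p,d,i):
    v,u=np.nonzero(d>0); z=d[v,u]
    xy=cv2.undistortPoints(np.stack([u,v],1).astype(np.float64)[:,None],i["K"],i["D"])[:,0]
    X=np.c_[xy*z[:,None],z]; return (X-i["t"])@i["R"], p[v,u]
def ortho(X,C,x0,x1,y0,y1,r=.002,zmax=.3):
    "top-down: rows = x decreasing, cols = y decreasing (robot's view); max height wins"
    m=(X[:,0]>x0)&(X[:,0]<x1)&(X[:,1]>y0)&(X[:,1]<y1)&(X[:,2]<zmax); X,C=X[m],C[m]
    o=np.argsort(X[:,2]); X,C=X[o],C[o]
    H=int((x1-x0)/r)+1; W=int((y1-y0)/r)+1
    im=np.zeros((H,W,3),np.uint8); hm=np.full((H,W),np.nan)
    a=((x1-X[:,0])/r).astype(int); b=((y1-X[:,1])/r).astype(int)
    im[a,b]=C; hm[a,b]=X[:,2]; return im,hm
E
python3 - <<'E'
from h import *
out=[]
for n in("scene","side"):
    z=np.load(f"pics/{n}0.npz"); X,C=cloud(z["p"],z["d"],z)
    m=(X[:,0]>.25)&(X[:,0]<.9)&(abs(X[:,1])<.6)&(X[:,2]<.012)
    print(n,len(X),np.median(X[m,2]),X.min(0),X.max(0))
    im,hm=ortho(X,C,.3,.95,-.45,.65,.0025)
    out.append(im)
cv2.imwrite("pics/o.png",cv2.resize(np.vstack(out)[:,:,::-1],None,fx=1.2,fy=1.15)[:600])
print([o.shape for o in out])
E
```

```text
scene 305278 0.00024124614735236585 [-1.96055521 -0.8578541  -0.77847608] [1.21929017 2.32361946 0.40327438]
side 305969 -0.00016400709836960814 [-0.97436388 -0.84970098 -0.77073172] [1.92589572 2.33985179 0.73793944]
[(260, 441, 3), (260, 441, 3)]
```

View pics/o.png

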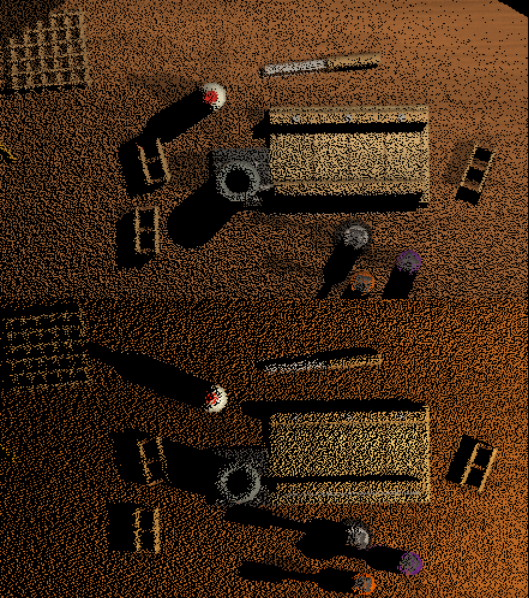

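```bash
cat >> h.py <<'E'
def both():
    Xs,Cs=[],[]
    for n in("scene","side"):
        X,C=cloud(*grab(n)); Xs.append(X);Cs.append(C)
    return np.vstack(Xs),np.vstack(Cs)
def clusters(P,r=.003):
    o=P.min(0)-.01; q=((P-o)/r).astype(int); g=np.zeros(q.max(0)+5,np.uint8); np.add.at(g,(q[:,0],q[:,1]),1)
    n,l=cv2.connectedComponents(cv2.morphologyEx((g>0).astype(np.uint8),cv2.MORPH_CLOSE,np.ones((5,5),np.uint8)))
    return [P[l[q[:,0],q[:,1]]==k] for k in range(1,n)]
def rect(P):
    "centre, long side, short side, angle of long axis from world x"
    c,(w,h),a=cv2.minAreaRect((P*1000).astype(np.float32)); a=np.radians(a)
    if h>w: w,h,a=h,w,a+np.pi/2
    return np.array(c)/1000,w,h,(a+np.pi/2)%np.pi-np.pi/2
E
python3 - <<'E'
from h import *
Xs=[]
for n in("scene","side"):
    z=np.load(f"pics/{n}0.npz"); X,C=cloud(z["p"],z["d"],z); Xs.append(X)
for nm,XX in (("sc",Xs[0]),("si",Xs[1]),("both",np.vstack(Xs))):
  for lo,hi in((.030,.041),(.042,.054),(.098,.110),(.178,.195)):
    m=(XX[:,0]>.3)&(XX[:,0]<.9)&(abs(XX[:,1]-.1)<.5)&(XX[:,2]>lo)&(XX[:,2]<hi)
    for c in clusters(XX[m][:,:2]):
        if len(c)>60:
            k,w,h,a=rect(c); print(nm,lo,len(c),k.round(4),round(w,1),round(h,1),round(np.degrees(a),1))
E
```

```text
sc 0.03 64 [ 0.3476 -0.109 ] 47.1 23.4 70.8
sc 0.03 61 [ 0.3911 -0.215 ] 41.2 14.2 45.8
sc 0.03 255 [0.4498 0.3446] 104.7 53.2 1.8
sc 0.03 64 [ 0.4464 -0.1009] 44.5 21.5 54.1
sc 0.03 543 [ 0.5463 -0.0252] 417.0 66.0 83.9
sc 0.03 377 [ 0.5863 -0.3462] 103.2 46.1 -20.0
sc 0.03 245 [0.5987 0.3311] 95.8 52.4 14.3
sc 0.03 416 [ 0.7066 -0.0781] 329.6 24.3 87.3
sc 0.03 90 [0.7481 0.1965] 58.2 26.4 32.4
sc 0.042 70 [ 0.3458 -0.1137] 46.7 22.6 55.5
sc 0.042 75 [ 0.3931 -0.2088] 46.2 21.6 64.5
sc 0.042 76 [ 0.4454 -0.0975] 46.4 20.2 61.7
sc 0.042 1219 [ 0.5415 -0.0796] 311.2 33.3 -89.6
sc 0.042 126 [0.5773 0.1381] 84.1 33.9 52.5
sc 0.042 1465 [ 0.6951 -0.0778] 329.5 28.0 -89.1
sc 0.042 107 [0.748  0.1957] 59.4 29.6 30.6
sc 0.098 490 [0.5559 0.1544] 90.0 85.9 -89.2
sc 0.098 178 [0.7432 0.2042] 57.1 42.0 28.8
sc 0.178 141 [ 0.3338 -0.1049] 34.4 31.8 -12.5
sc 0.178 164 [ 0.3793 -0.202 ] 36.9 31.9 -45.2
sc 0.178 193 [ 0.4326 -0.0918] 36.2 33.0 -16.0
si 0.03 156 [0.4471 0.3447] 98.5 58.2 4.7
si 0.03 81 [0.534  0.1198] 82.3 50.9 -26.1
si 0.03 130 [ 0.5266 -0.0925] 292.3 24.2 -84.2
si 0.03 308 [ 0.58
[... 828 characters left out ...]
4 [0.6004 0.3315] 105.7 54.4 14.1
both 0.03 575 [ 0.6936 -0.079 ] 331.5 31.5 -88.9
both 0.03 131 [0.7378 0.2003] 63.7 40.8 5.1
both 0.042 129 [ 0.3361 -0.1112] 51.7 37.7 35.0
both 0.042 140 [ 0.3806 -0.2097] 53.0 35.5 27.1
both 0.042 125 [ 0.4362 -0.1003] 56.1 29.2 39.3
both 0.042 210 [0.557  0.1406] 91.9 61.8 15.6
both 0.042 1932 [ 0.5414 -0.0798] 311.7 34.5 -89.0
both 0.042 2100 [ 0.6938 -0.0784] 330.6 30.6 -89.1
both 0.042 156 [0.7382 0.1989] 62.7 45.9 3.5
both 0.098 740 [0.5528 0.1553] 91.7 90.4 8.4
both 0.098 250 [0.7371 0.2045] 63.6 49.3 13.1
both 0.178 263 [ 0.3331 -0.1065] 35.8 35.3 79.2
both 0.178 316 [ 0.3773 -0.2031] 38.5 35.8 -44.4
both 0.178 329 [ 0.4313 -0.0927] 37.4 36.7 -13.7
```

```bash
python3 - <<'E'
from h import *
i=camera_info("wrist"); s=status.read_state(); R=Rn.from_rotvec(s["tcp_rot"]).as_matrix()
c=-np.array(i["R"]).T@i["t"]
print("cam in tool",R.T@(c-s["tool_pos"]),"\naxes in tool\n",(np.array(i["R"])@R).T.round(3),i["K"],i["D"])
E
```

```text
cam in tool [ 0.08425998 -0.0006221  -0.14291916] 
axes in tool
 [[ 0.001 -0.945 -0.326]
 [ 1.     0.     0.001]
 [-0.001 -0.326  0.945]] [[390.2171888    0.         316.18165478]
 [  0.         390.2171888  238.9839037 ]
 [  0.           0.           1.        ]] [0.02204617 0.         0.         0.         0.        ]
```

Call:
move_arm:
  deltas:
    - [[0,0,0.1],[0.45,-0.5,0.1],-1]
    - [[0,0,0.18],[0.95,-1,0.2],-1]
    - [[0,0,0.18],[0.95,-1,0.2],-1]

```text
time: 0.48
tool_pos: [0.2829, 0.5467, 0.2516]
tcp_rot: [-0.002, 3.141, -0.001]
wrist_force: [-0.3, 0.1, 0.0]
width: 1.003
```

Call:
move_arm:
  deltas:
    - [[0,0,0],[0.45,-0.5,0],-1]
    - [[0,0,0],[0.95,-1,0],-1]
    - [[0,0,0],[0.95,-1,0],-1]

```text
time: 0.85
tool_pos: [0.3774, 0.4469, 0.2508]
tcp_rot: [-0.001, -3.141, 0.001]
wrist_force: [-1.8, 0.5, -0.5]
width: 0.997
```

Call:
move_arm:
  deltas:
    - [[0,0,0],[0.45,-0.5,0],-1]
    - [[0,0,0],[0.95,-1,0],-1]
    - [[0,0,0],[0.95,-1,0],-1]
    - [[0,0,0],[0.95,-1,0],-1]

```text
time: 1.35
tool_pos: [0.4705, 0.3494, 0.2508]
tcp_rot: [0.004, -3.14, -0.001]
wrist_force: [0.0, -0.6, -0.3]
width: 1.002
```

```bash
cat >> h.py <<'E'
from scipy.optimize import least_squares
from scipy.spatial import cKDTree
def lattice(st=.0015):
    "points of a frame's top face, own axes"
    g=np.stack(np.meshgrid(np.arange(-.05,.0501,st),np.arange(-.023,.0231,st)),-1).reshape(-1,2)
    x,y=np.abs(g).T
    return g[(y>.017)|(x>.043)|(x<.0035)]
def fitframe(X,c0,yaw0,zlo=.028,zhi=.042,top=None):
    "fit top face to cloud points; returns x,y,yaw, top height, rms mm, n"
    m=(X[:,2]>zlo)&(X[:,2]<zhi)&(np.hypot(*(X[:,:2]-c0).T)<.075); P=X[m]
    zt=np.percentile(P[:,2],95); 
    P=P[P[:,2]>np.median(P[P[:,2]>zt-.01,2])-.004]; zt=np.median(P[:,2]); Q=P[:,:2]
    T=cKDTree(lattice())
    best=None
    for dy in(-.15,0,.15):
        def f(p):
            c,s=np.cos(p[2]),np.sin(p[2]); L=(Q-p[:2])@np.array([[c,-s],[s,c]])
            return T.query(L)[0]
        r=least_squares(f,[*c0,yaw0+dy],loss="soft_l1",f_scale=.002,x_scale=[.01,.01,.1],diff_step=1e-3)
        if best is None or r.cost<best.cost: best=r
    return best.x.round(4),round(float(zt),4),round(1e3*np.sqrt(np.mean(f(best.x)**2)),2),len(Q)
def tool():
    s=status.read_state(); R=Rn.from_rotvec(s["tcp_rot"]).as_matrix()
    yaw=(np.arctan2(R[1,1],R[0,1])-np.pi/2+np.pi/2)%np.pi-np.pi/2
    return s["tool_pos"].round(4),round(float(yaw),4),round(s["time"],2),s["wrist_force"].round(1),round(float(s["width"]),3)
E
python3 - <<'E'
from h import *
print(tool()); p,d,i=grab("wrist"); np.savez("pics/w1.npz",p=p,d=d,**i)
cv2.imwrite("pics/w1.png",p[:,:,::-1]); X,C=cloud(p,d,i)
m=(X[:,2]<.012)&(X[:,0]>.3); print(np.median(X[m,2]))
for c in((.449,.345,.05),(.600,.331,.25)): print(fitframe(X,c[:2],c[2]))
E
```

```text
(array([0.4705, 0.3494, 0.2508]), 0.0024, 1.35, array([ 0. , -0.6, -0.3]), 1.002)
0.0004099336756786013
(array([0.4492, 0.3457, 0.0193]), 0.0355, np.float64(0.68), 2302)
(array([0.601 , 0.3321, 0.249 ]), 0.0354, np.float64(0.65), 1752)
```

View pics/w1.png

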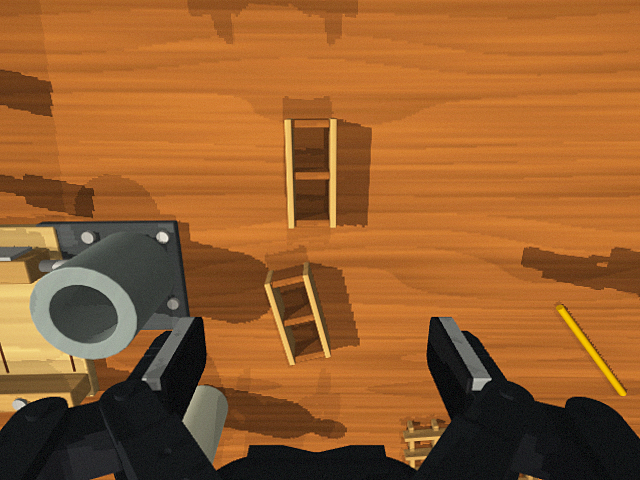

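The wrist view shows frame A at (311,173) and frame B at (297,313), and both fit to about 0.7 mm. I'll grasp A now.

Call:
move_arm:
  deltas:
    - [[0,0,0.011],[-0.215,-0.037,-0.4],-1]
    - [[0,0,0.011],[-0.215,-0.037,-0.95],-1]
    - [[0,0,0.011],[-0.215,-0.037,-0.95],-1]
  grip_force: 30

```text
time: 1.78
tool_pos: [0.4441, 0.3444, 0.1513]
tcp_rot: [0.037, -3.132, 0.009]
wrist_force: [-0.9, -0.1, 0.5]
width: 1.001
```

Call:
move_arm:
  deltas:
    - [[0,0,0],[0,0,-0.5],-1]
    - [[0,0,0],[0,0,-0.95],-1]
    - [[0,0,0],[0,0,-0.95],-1]

```text
time: 2.15
tool_pos: [0.447, 0.345, 0.0597]
tcp_rot: [0.035, -3.136, 0.005]
wrist_force: [0.1, -0.5, 0.8]
width: 1.003
```

Call:
move_arm:
  deltas:
    - [[0,0,0],[0,0,-0.3],-1]
    - [[0,0,0],[0,0,-0.51],-1]
    - [[0,0,0],[0,0,-0.51],1]
    - [[0,0,0],[0,0,-0.51],1]
    - [[0,0,0],[0,0,-0.51],1]
    - [[0,0,0],[0,0,-0.51],1]
    - [[0,0,0],[0,0,-0.51],1]
    - [[0,0,0],[0,0,-0.51],1]

```text
time: 3.15
tool_pos: [0.4513, 0.3469, 0.0132]
tcp_rot: [-0.033, 3.137, 0.005]
wrist_force: [-0.9, 1.8, 5.9]
width: 0.531
```

Call:
move_arm:
  deltas:
    - [[0,0,0],[0,0,0.3],1]
    - [[0,0,0],[0,0,0.8],1]
    - [[0,0,0],[0,0,1],1]

```text
time: 3.52
tool_pos: [0.4513, 0.3467, 0.1148]
tcp_rot: [-0.033, 3.136, 0.006]
wrist_force: [-0.0, 0.6, -0.7]
width: 0.53
```

Call:
move_arm:
  deltas:
    - [[0,0,0],[0.2,-0.35,0.4],1]
    - [[0,0,0],[0.44,-0.8,0.9],1]
    - [[0,0,0],[0.44,-0.8,0.9],1]

```text
time: 3.9
tool_pos: [0.4969, 0.2645, 0.2058]
tcp_rot: [-0.029, 3.133, 0.005]
wrist_force: [-0.2, 0.4, -0.4]
width: 0.532
```

Call:
move_arm:
  deltas:
    - [[0,0,0],[0.2,-0.45,0.1],1]
    - [[0,0,0],[0.44,-0.8,0.1],1]

```text
time: 4.15
tool_pos: [0.5373, 0.1848, 0.2111]
tcp_rot: [-0.035, 3.141, 0.001]
wrist_force: [0.4, 0.2, -0.1]
width: 0.536
```

Call:
move_arm:
  deltas:
    - [[0,0,0],[0.2,-0.45,0],1]
    - [[0,0,0],[0.44,-0.8,0],1]

```text
time: 4.4
tool_pos: [0.5808, 0.1043, 0.2096]
tcp_rot: [0.033, -3.14, -0.0]
wrist_force: [0.5, 0.3, -1.0]
width: 0.532
```

Call:
move_arm:
  deltas:
    - [[0,0,0],[0.2,-0.35,0],1]
    - [[0,0,0],[0.44,-0.7,0],1]
    - [[0,0,0],[0.44,-0.7,0],1]

```text
time: 4.78
tool_pos: [0.6259, 0.0334, 0.2094]
tcp_rot: [0.028, -3.141, 0.0]
wrist_force: [0.3, 1.2, -0.9]
width: 0.531
```

```bash
python3 - <<'E'
from h import *
print(tool()); p,d,i=grab("wrist"); np.savez("pics/w2.npz",p=p,d=d,**i)
cv2.imwrite("pics/w2.png",p[:,:,::-1]); X,C=cloud(p,d,i)
m=(X[:,2]<.012)&(X[:,0]>.3); print(np.median(X[m,2]))
for lo,hi in((.042,.054),(.098,.110)):
    m=(X[:,0]>.3)&(X[:,0]<.9)&(abs(X[:,1]-.1)<.5)&(X[:,2]>lo)&(X[:,2]<hi)
    for c in clusters(X[m][:,:2]):
        if len(c)>100: print(lo,len(c),*rect(c), np.percentile(c,[1,99],axis=0))
E
```

```text
(array([0.6259, 0.0334, 0.2094]), 0.0181, 4.78, array([ 0.3,  1.2, -0.9]), 0.531)
0.0004522712201133256
0.042 428 [0.54858411 0.12586208] 82.241943359375 29.195823669433594 -0.16029766338268736 [[0.51317247 0.11123016]
 [0.58968957 0.13736194]]
0.042 14861 [ 0.53986426 -0.06312909] 276.48773193359375 27.90115737915039 -1.5538719900823081 [[ 0.52591782 -0.19433625]
 [ 0.55443625  0.07143256]]
0.042 641 [0.5549491  0.17216071] 53.28176498413086 21.942102432250977 -0.1086371319251116 [[0.52788909 0.16081591]
 [0.58003973 0.18280255]]
0.042 1665 [0.68815729 0.03456287] 66.62395477294922 18.960952758789062 -1.5397542568934188 [[0.67918228 0.00164925]
 [0.69708071 0.0674422 ]]
0.042 6732 [ 0.69422949 -0.12997754] 214.14991760253906 24.693836212158203 -1.5594304057111694 [[ 0.68176913 -0.23217677]
 [ 0.70621749 -0.02528543]]
0.042 595 [0.72524194 0.19802292] 58.471343994140625 25.601055145263672 -0.7197390585650081 [[0.70693889 0.18098099]
 [0.75097218 0.22529825]]
0.098 11177 [0.55332391 0.1547301 ] 87.43014526367188 87.3926773071289 -1.125329870600047 [[0.51168018 0.11206095]
 [0.59404069 0.19599702]]
0.098 1495 [0.72058575 0.20718149] 56.456886291503906 26.616363525390625 -1.3203867629905548 [[0.70755802 0.18251459]
 [0.73671101 0.23373652]]
```

View pics/w2.png

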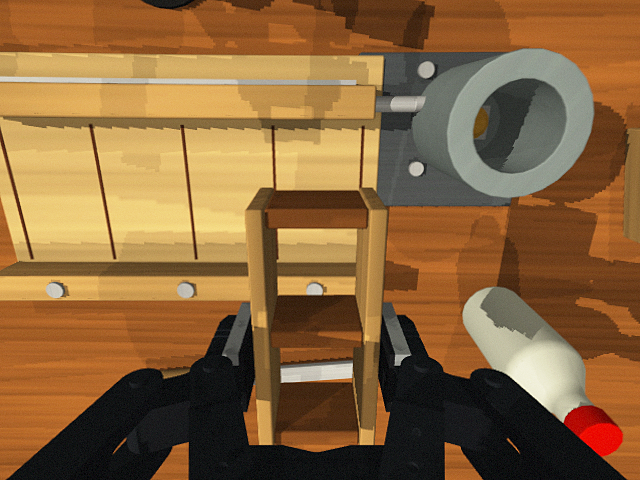

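The carried frame is held level. The jaw, the fence, the bay lines and the nut down the bore at (480,120) are all visible. Next I'll fit the press pose precisely.

```bash
cat >> h.py <<'E'
def press(X,skip=(9,9)):
    "lines along jaw and fence top inner edges: x=a+b*y about y=-.079"
    t=X[(X[:,2]>.045)&(X[:,2]<.052)]; r=[]
    for lo,hi,f in((.50,.575 if True else 0,lambda v:np.percentile(v,98.5)),(.655,.72,lambda v:np.percentile(v,1.5))):
        yy=[];xx=[]
        for y in np.arange(-.23,.065,.005):
            if skip[0]<y<skip[1]: continue
            m=(abs(t[:,1]-y)<.0025)&(t[:,0]>lo)&(t[:,0]<hi)
            if m.sum()>15: yy.append(y+.079); xx.append(f(t[m,0]))
        yy,xx=np.array(yy),np.array(xx); k=np.ones(len(yy),bool)
        for _ in range(3):
            b,a=np.polyfit(yy[k],xx[k],1); k=abs(xx-a-b*yy)<.002
        r.append((round(a,4),round(b,4),int(k.sum())))
    return r
def ring(X):
    P=X[(X[:,2]>.1)&(X[:,2]<.108)&(np.hypot(X[:,0]-.553,X[:,1]-.155)<.06)][:,:2]
    f=lambda p:np.maximum(abs(np.hypot(*(P-p).T)-.03575)-.00825,0)
    return least_squares(f,[.553,.155]).x.round(4)
E
python3 - <<'E'
from h import *
z=np.load("pics/w2.npz"); X,C=cloud(z["p"],z["d"],z)
print(press(X,(-.03,.08)),ring(X))
b=X[(abs(X[:,0]-.6)<.03)&(X[:,1]<-.04)&(X[:,1]>-.2)]; print("bed z",np.median(b[:,2]))
# bay lines: dark pixels on bed
m=(abs(X[:,2]-.014)<.004)&(X[:,0]>.58)&(X[:,0]<.66)&(X[:,1]<0)&(X[:,1]>-.25)
g=C.astype(int).sum(1); D=X[m&(g<200)]
h,e=np.histogram(D[:,1]+.015*(D[:,0]-.63),np.arange(-.25,0,.003)); print([(round(e[k]+.0015,4),h[k]) for k in range(len(h)) if h[k]>15])
for n in("scene","side"):
    z=np.load(f"pics/{n}0.npz"); X,C=cloud(z["p"],z["d"],z); print(n,press(X),ring(X))
E
```

```text
[(np.float64(0.5535), np.float64(-0.0194), 34), (np.float64(0.6821), np.float64(-0.0141), 40)] [0.5533 0.1544]
bed z 0.01411495340134798
[(np.float64(-0.2305), np.int64(64)), (np.float64(-0.2275), np.int64(158)), (np.float64(-0.1555), np.int64(52)), (np.float64(-0.1525), np.int64(142)), (np.float64(-0.0805), np.int64(45)), (np.float64(-0.0775), np.int64(113)), (np.float64(-0.0055), np.int64(49)), (np.float64(-0.0025), np.int64(16))]
scene [(np.float64(0.5552), np.float64(-0.0159), 43), (np.float64(0.6842), np.float64(-0.0119), 56)] [0.5557 0.1549]Traceback (most recent call last):
  File "<stdin>", line 10, in <module>
  File "h.py", line 69, in press
    b,a=np.polyfit(yy[k],xx[k],1); k=abs(xx-a-b*yy)<.002
        ~~~~~~~~~~^^^^^^^^^^^^^^^
    raise TypeError("expected non-empty vector for x")
TypeError: expected non-empty vector for x
```

Call:
move_arm:
  deltas:
    - [[0,0,0],[0,0,-0.5],1]
    - [[0,0,0],[0,0,-1],1]
    - [[0,0,0],[0,0,-1],1]

```text
time: 5.2
tool_pos: [0.6196, 0.0366, 0.1048]
tcp_rot: [0.035, -3.129, -0.001]
wrist_force: [-0.7, -0.7, -1.1]
width: 0.534
```

Call:
move_arm:
  deltas:
    - [[0,0,0],[0,0,-0.4],1]
    - [[0,0,0],[0,0,-0.7],1]
    - [[0,0,0],[0,0,-0.8],1]
    - [[0,0,0],[0,0,-0.8],1]

```text
time: 5.7
tool_pos: [0.6259, 0.0358, 0.0315]
tcp_rot: [-0.034, 3.14, 0.0]
wrist_force: [0.2, 0.6, -0.4]
width: 0.534
```

Call:
move_arm:
  deltas:
    - [[0,0,-0.004],[0,-0.024,0],1]
    - [[0,0,-0.004],[0,-0.024,-0.037],1]
    - [[0,0,-0.004],[0,-0.024,-0.037],1]

```text
time: 6.08
tool_pos: [0.6258, 0.0327, 0.0273]
tcp_rot: [-0.023, 3.14, 0.0]
wrist_force: [1.2, -0.7, 0.3]
width: 0.531
```

Call:
move_arm:
  deltas:
    - [[0,0,0],[0,0,0],-0.3]
    - [[0,0,0],[0,0,0],-0.5]
    - [[0,0,0],[0,0,0],-0.5]
    - [[0,0,0],[0,0,0],-0.5]
    - [[0,0,0],[0,0,0.3],-0.5]
    - [[0,0,0],[0,0,0.95],-0.5]
    - [[0,0,0],[0,0,0.95],-0.5]

```text
time: 6.95
tool_pos: [0.6301, 0.0329, 0.1282]
tcp_rot: [-0.023, 3.13, 0.0]
wrist_force: [0.8, 0.9, 0.5]
width: 0.744
```

Call:
move_arm:
  deltas:
    - [[0,0,0],[-0.1,0,0.5],-0.7]
    - [[0,0,0],[-0.1,0,0.95],-1]
    - [[0,0,0],[-0.1,0,0.95],-1]
    - [[0,0,0],[-0.1,0,0.95],-1]

```text
time: 7.45
tool_pos: [0.6147, 0.0328, 0.2157]
tcp_rot: [0.023, -3.14, -0.0]
wrist_force: [-0.6, 0.7, 0.0]
width: 0.997
```

```bash
python3 - <<'E'
from h import *
print(tool()); X,C=cloud(*grab("wrist"))
print(fitframe(X,(.624,.033),.016,.042,.056),press(X,(-.01,.08)))
X,C=both()
for c in((.601,.332,.25),(.586,-.346,-.34)): print(fitframe(X,c[:2],c[2]))
E
```

```text
(array([0.6147, 0.0328, 0.2157]), 0.0149, 7.45, array([-0.6,  0.7,  0. ]), 0.997)
(array([0.6314, 0.0334, 0.0185]), 0.0487, np.float64(9.34), 4707) [(np.float64(0.5537), np.float64(-0.0097), 39), (np.float64(0.6821), np.float64(-0.0132), 44)]
(array([0.6022, 0.3312, 0.2348]), 0.0338, np.float64(1.51), 415)
(array([ 0.5867, -0.3466, -0.3405]), 0.0341, np.float64(0.91), 712)
```

Call:
move_arm:
  deltas:
    - [[0,0,0],[0,0.5,0],-1]
    - [[0,0,0],[-0.04,1,0],-1]

```text
time: 7.85
tool_pos: [0.6107, 0.1332, 0.2147]
tcp_rot: [0.02, -3.139, 0.001]
wrist_force: [-0.0, -0.2, 0.1]
width: 1.002
```

Call:
move_arm:
  deltas:
    - [[0,0,0],[0,0.5,0],-1]
    - [[0,0,0],[-0.04,1,0],-1]

```text
time: 8.1
tool_pos: [0.6065, 0.234, 0.2146]
tcp_rot: [0.023, -3.139, 0.001]
wrist_force: [-0.1, 0.0, -0.5]
width: 1.005
```

Call:
move_arm:
  deltas:
    - [[0,0,0.07],[0,0.5,0],-1]
    - [[0,0,0.149],[-0.06,0.99,0],-1]
    - [[0,0,0.149],[-0.06,0.99,0],-1]
    - [[0,0,0.149],[-0.06,0.99,0],-1]

```text
time: 8.6
tool_pos: [0.6006, 0.3314, 0.2148]
tcp_rot: [0.39, -3.115, 0.002]
wrist_force: [0.5, 0.2, -1.0]
width: 1.0
```

Call:
move_arm:
  deltas:
    - [[0,0,0],[0,0,-0.4],-1]
    - [[0,0,0],[0,0,-0.9],-1]
    - [[0,0,0],[0,0,-1],-1]
    - [[0,0,0],[0,0,-1],-1]

```text
time: 9.1
tool_pos: [0.6012, 0.3306, 0.1161]
tcp_rot: [0.388, -3.116, 0.001]
wrist_force: [-0.7, 0.4, 0.1]
width: 1.003
```

```bash
python3 - <<'E'
from h import *
print(tool()); X,C=cloud(*grab("wrist"))
print(fitframe(X,(.601,.332),.25))
E
```

```text
(array([0.6012, 0.3306, 0.1161]), 0.2475, 9.1, array([-0.7,  0.4,  0.1]), 1.003)
(array([0.6012, 0.3319, 0.2493]), 0.0356, np.float64(0.66), 5028)
```

Aligned with B. I'll descend by 0.104, grip and lift.

Call:
move_arm:
  deltas:
    - [[0,0,0],[0,0.013,-0.4],-1]
    - [[0,0,0],[0,0.013,-0.9],-1]
    - [[0,0,0],[0,0.013,-1],-1]
    - [[0,0,0],[0,0.013,-1],-1]

```text
time: 9.65
tool_pos: [0.6022, 0.3335, 0.0181]
tcp_rot: [-0.39, 3.116, 0.001]
wrist_force: [0.3, 0.3, 0.4]
width: 0.999
```

Call:
move_arm:
  deltas:
    - [[0,0,0],[0,0,-0.03],0]
    - [[0,0,0],[0,0,-0.03],1]
    - [[0,0,0],[0,0,-0.03],1]
    - [[0,0,0],[0,0,-0.03],1]
    - [[0,0,0],[0,0,-0.03],1]
    - [[0,0,0],[0,0,-0.03],1]
    - [[0,0,0],[0,0,-0.03],1]

```text
time: 10.52
tool_pos: [0.6026, 0.3337, 0.0157]
tcp_rot: [-0.39, 3.114, 0.001]
wrist_force: [0.1, -1.6, 5.4]
width: 0.532
```

Call:
move_arm:
  deltas:
    - [[0,0,0],[0,0,0.3],1]
    - [[0,0,0],[0,0,0.9],1]
    - [[0,0,0],[0,0,1],1]

```text
time: 10.9
tool_pos: [0.6045, 0.3349, 0.1194]
tcp_rot: [-0.389, 3.108, 0.005]
wrist_force: [-0.3, 0.6, -1.4]
width: 0.531
```

Call:
move_arm:
  deltas:
    - [[0,0,0],[0,0,0.5],1]
    - [[0,0,0],[0,0,1],1]
    - [[0,0,0],[0,0,1],1]

```text
time: 11.28
tool_pos: [0.6039, 0.3346, 0.219]
tcp_rot: [-0.389, 3.108, 0.005]
wrist_force: [0.2, 0.5, -1.7]
width: 0.533
```

Call:
move_arm:
  deltas:
    - [[0,0,-0.05],[0,-0.4,0],1]
    - [[0,0,-0.148],[0.05,-0.9,0],1]
    - [[0,0,-0.148],[0.05,-0.9,0],1]

```text
time: 11.65
tool_pos: [0.605, 0.2395, 0.2105]
tcp_rot: [0.02, -3.137, 0.004]
wrist_force: [0.1, 0.2, -0.9]
width: 0.53
```

Call:
move_arm:
  deltas:
    - [[0,0,0],[0,-0.5,0],1]
    - [[0,0,0],[0.05,-0.9,0],1]

```text
time: 11.9
tool_pos: [0.6098, 0.1526, 0.2112]
tcp_rot: [0.029, -3.138, 0.001]
wrist_force: [-0.2, 0.4, -2.0]
width: 0.531
```

Call:
move_arm:
  deltas:
    - [[0,0,0],[0,-0.5,0],1]
    - [[0,0,0],[0.05,-0.9,0],1]

```text
time: 12.15
tool_pos: [0.615, 0.0623, 0.2113]
tcp_rot: [0.028, -3.138, -0.0]
wrist_force: [-0.2, 0.3, -1.2]
width: 0.53
```

Call:
move_arm:
  deltas:
    - [[0,0,0],[0,-0.5,0],1]
    - [[0,0,0],[0.05,-0.9,0],1]

```text
time: 12.4
tool_pos: [0.6201, -0.0276, 0.2113]
tcp_rot: [0.028, -3.138, -0.001]
wrist_force: [-0.2, -0.3, -1.3]
width: 0.531
```

Call:
move_arm:
  deltas:
    - [[0,0,0],[0,-0.5,0],1]
    - [[0,0,0],[0.044,-0.9,0],1]
    - [[0,0,0],[0.044,-0.9,0],1]
    - [[0,0,0],[0.044,-0.9,0],1]

```text
time: 12.9
tool_pos: [0.625, -0.1159, 0.2118]
tcp_rot: [0.026, -3.139, -0.002]
wrist_force: [0.2, -0.2, -1.5]
width: 0.53
```

Call:
move_arm:
  deltas:
    - [[0,0,0],[0,0,-0.4],1]
    - [[0,0,0],[0,0,-0.8],1]
    - [[0,0,0],[0,0,-1],1]
    - [[0,0,0],[0,0,-1],1]

```text
time: 13.4
tool_pos: [0.6241, -0.1154, 0.1113]
tcp_rot: [0.028, -3.137, -0.002]
wrist_force: [-1.1, -1.1, -1.9]
width: 0.529
```

Call:
move_arm:
  deltas:
    - [[0,0,0],[0.03,-0.01,-0.4],1]
    - [[0,0,0],[0.03,-0.01,-0.76],1]
    - [[0,0,0],[0.03,-0.01,-0.76],1]
    - [[0,0,0],[0.03,-0.01,-0.76],1]

```text
time: 13.9
tool_pos: [0.6306, -0.1181, 0.0401]
tcp_rot: [-0.026, 3.138, -0.001]
wrist_force: [0.4, -0.8, -2.3]
width: 0.528
```

Call:
move_arm:
  deltas:
    - [[0,0,0],[-0.02,0.015,-0.05],1]
    - [[0,0,0],[-0.02,0.015,-0.09],1]
    - [[0,0,0],[-0.02,0.015,-0.1],1]
    - [[0,0,0],[-0.02,0.015,-0.1],1]

```text
time: 14.4
tool_pos: [0.6276, -0.1165, 0.0296]
tcp_rot: [-0.026, 3.14, -0.001]
wrist_force: [-1.7, 0.4, 6.1]
width: 0.53
```

Call:
move_arm:
  deltas:
    - [[0,0,0],[0,0,0],-0.3]
    - [[0,0,0],[0,0,0],-0.5]
    - [[0,0,0],[0,0,0],-0.5]
    - [[0,0,0],[0,0,0],-0.5]
    - [[0,0,0],[0,0,0.3],-0.5]
    - [[0,0,0],[0,0,0.95],-0.5]
    - [[0,0,0],[0,0,0.95],-0.5]

```text
time: 15.28
tool_pos: [0.6313, -0.1174, 0.1292]
tcp_rot: [-0.026, 3.13, -0.004]
wrist_force: [0.3, -0.6, 1.0]
width: 0.747
```

Call:
move_arm:
  deltas:
    - [[0,0,0],[-0.3,0,0.5],-0.7]
    - [[0,0,0],[-0.3,0,0.9],-1]
    - [[0,0,0],[-0.3,0,0.9],-1]
    - [[0,0,0],[-0.3,0,0.9],-1]

```text
time: 15.78
tool_pos: [0.5962, -0.1162, 0.2116]
tcp_rot: [0.026, -3.14, -0.0]
wrist_force: [-0.1, -0.0, -0.6]
width: 0.998
```

```bash
cat >> h.py <<'E'
O=np.array([.632,-.079]); YAW=.016
def toP(xy): c,s=np.cos(YAW),np.sin(YAW); return (xy-O)@np.array([[c,-s],[s,c]])
def bayfit(X,k,jx=-.078):
    "frame in bay k: press-frame offset from bay centre mm, yaw error deg, rest"
    y=(k-1.5)*.075; P=toP(X[:,:2]); m=(P[:,0]>jx+.003)&(P[:,0]<.046)&(abs(P[:,1]-y)<.036)
    if (m&(X[:,2]>.042)&(X[:,2]<.056)).sum()<50: return k,"empty"
    f,z,e,n=fitframe(X[m],O+[-.006,y],YAW,.042,.056)
    q=toP(f[:2]); return k,((q-[0,y])*1000).round(1),round(np.degrees(f[2]-YAW),2),z,e,n
E
python3 - <<'E'
from h import *
print(tool()); X,C=cloud(*grab("wrist"))
print(bayfit(X,3),bayfit(X,1),press(X,(-.15,-.08)),ring(X))
X,C=both(); print(bayfit(X,3),bayfit(X,1),fitframe(X,(.586,-.346),-.34))
E
```

```text
(array([ 0.5962, -0.1162,  0.2116]), 0.0165, 15.78, array([-0.1, -0. , -0.6]), 0.998)
(3, array([-6.6, -1. ]), np.float64(0.29), 0.0491, np.float64(0.65), 3321) (1, array([-6.6,  0.6]), np.float64(0.22), 0.0495, np.float64(0.65), 2696) [(np.float64(0.5534), np.float64(-0.0118), 36), (np.float64(0.6818), np.float64(-0.0156), 36)] [0.553 0.155]
(3, array([-5.7, -0.8]), np.float64(0.29), 0.0476, np.float64(1.38), 592) (1, array([-6.1,  0.2]), np.float64(0.09), 0.0479, np.float64(1.07), 639) (array([ 0.5869, -0.3467, -0.3417]), 0.0341, np.float64(0.94), 712)
```

Call:
move_arm:
  deltas:
    - [[0,0,-0.1],[0,-0.5,0],-1]
    - [[0,0,-0.228],[0,-0.95,0],-1]
    - [[0,0,-0.228],[0,-0.95,0],-1]

```text
time: 16.3
tool_pos: [0.5958, -0.2139, 0.2107]
tcp_rot: [-0.54, -3.092, 0.0]
wrist_force: [-0.1, 0.5, 0.8]
width: 0.999
```

Call:
move_arm:
  deltas:
    - [[0,0,0],[0,-0.5,0],-1]
    - [[0,0,0],[-0.05,-0.95,0],-1]

```text
time: 16.55
tool_pos: [0.5916, -0.306, 0.2112]
tcp_rot: [-0.529, -3.095, -0.002]
wrist_force: [0.2, -0.4, 0.7]
width: 0.999
```

Call:
move_arm:
  deltas:
    - [[0,0,0],[0,-0.3,-0.3],-1]
    - [[0,0,0],[-0.05,-0.4,-0.7],-1]
    - [[0,0,0],[-0.05,-0.4,-1],-1]
    - [[0,0,0],[-0.05,-0.4,-1],-1]
    - [[0,0,0],[-0.05,-0.4,-1],-1]

```text
time: 17.18
tool_pos: [0.5873, -0.3459, 0.1132]
tcp_rot: [0.532, 3.096, 0.0]
wrist_force: [0.1, 0.4, 0.2]
width: 1.001
```

```bash
python3 - <<'E'
from h import *
print(tool()); X,C=cloud(*grab("wrist"))
print(fitframe(X,(.587,-.346),-.34))
E
```

```text
(array([ 0.5873, -0.3459,  0.1132]), -0.3405, 17.18, array([0.1, 0.4, 0.2]), 1.001)
(array([ 0.5865, -0.3468, -0.3437]), 0.0355, np.float64(0.67), 5137)
```

Call:
move_arm:
  deltas:
    - [[0,0,0],[-0.008,-0.009,-0.4],-1]
    - [[0,0,0],[-0.008,-0.009,-0.9],-1]
    - [[0,0,0],[-0.008,-0.009,-1],-1]
    - [[0,0,0],[-0.008,-0.009,-1],-1]

```text
time: 17.73
tool_pos: [0.5865, -0.3474, 0.0136]
tcp_rot: [0.533, 3.095, -0.0]
wrist_force: [-0.6, -1.4, 0.6]
width: 0.994
```

Call:
move_arm:
  deltas:
    - [[0,0,0],[0,0,0],0]
    - [[0,0,0],[0,0,0],1]
    - [[0,0,0],[0,0,0],1]
    - [[0,0,0],[0,0,0],1]
    - [[0,0,0],[0,0,0],1]
    - [[0,0,0],[0,0,0],1]
    - [[0,0,0],[0,0,0],1]

```text
time: 18.6
tool_pos: [0.5873, -0.3482, 0.015]
tcp_rot: [0.533, 3.093, -0.002]
wrist_force: [0.0, 0.5, 5.5]
width: 0.529
```

Call:
move_arm:
  deltas:
    - [[0,0,0],[0,0,0.3],1]
    - [[0,0,0],[0,0,0.9],1]
    - [[0,0,0],[0,0,1],1]

```text
time: 18.98
tool_pos: [0.5891, -0.3494, 0.1187]
tcp_rot: [0.533, 3.087, -0.006]
wrist_force: [-0.1, -0.1, 0.0]
width: 0.532
```

Call:
move_arm:
  deltas:
    - [[0,0,0.1],[0.2,0.4,0.1],1]
    - [[0,0,0.22],[0.39,0.8,0.1],1]
    - [[0,0,0.228],[0.39,0.8,0.1],1]
    - [[0,0,0.228],[0.39,0.8,0.1],1]

```text
time: 19.48
tool_pos: [0.6242, -0.267, 0.1216]
tcp_rot: [0.026, -3.14, -0.0]
wrist_force: [-0.5, -0.3, -1.9]
width: 0.528
```

Call:
move_arm:
  deltas:
    - [[0,0,0],[0,0.5,0],1]
    - [[0,0,0],[0,0.75,0],1]
    - [[0,0,0],[0,0.75,0],1]
    - [[0,0,0],[0,0.75,0],1]

```text
time: 19.98
tool_pos: [0.6248, -0.1933, 0.1226]
tcp_rot: [-0.025, 3.141, -0.001]
wrist_force: [-0.6, 0.1, -1.1]
width: 0.532
```

Call:
move_arm:
  deltas:
    - [[0,0,0],[0.03,0.015,-0.4],1]
    - [[0,0,0],[0.03,0.015,-0.83],1]
    - [[0,0,0],[0.03,0.015,-0.83],1]
    - [[0,0,0],[0.03,0.015,-0.83],1]

```text
time: 20.48
tool_pos: [0.6287, -0.1919, 0.0407]
tcp_rot: [-0.024, 3.14, -0.001]
wrist_force: [-0.2, 0.3, -1.2]
width: 0.532
```

Call:
move_arm:
  deltas:
    - [[0,0,0],[0,0.004,-0.05],1]
    - [[0,0,0],[0,0.004,-0.1],1]
    - [[0,0,0],[0,0.004,-0.115],1]
    - [[0,0,0],[0,0.004,-0.115],1]

```text
time: 20.98
tool_pos: [0.6282, -0.1905, 0.029]
tcp_rot: [-0.026, 3.141, -0.001]
wrist_force: [-1.8, 0.2, 3.1]
width: 0.527
```

Call:
move_arm:
  deltas:
    - [[0,0,0],[0,0,0],0.0]
    - [[0,0,0],[0,0,0],-0.35]
    - [[0,0,0],[0,0,0],-0.35]
    - [[0,0,0],[0,0,0],-0.35]
    - [[0,0,0],[0,0,0],-0.35]
    - [[0,0,0],[0,0,0.3],-0.35]
    - [[0,0,0],[0,0,0.95],-0.35]
    - [[0,0,0],[0,0,0.95],-0.35]

```text
time: 21.98
tool_pos: [0.6325, -0.1919, 0.13]
tcp_rot: [-0.026, 3.13, -0.006]
wrist_force: [0.9, -0.3, 0.2]
width: 0.674
```

Call:
move_arm:
  deltas:
    - [[0,0,0],[-0.4,0.3,0.5],-0.5]
    - [[0,0,0],[-0.9,0.6,0.95],-0.5]
    - [[0,0,0],[-0.9,0.6,0.95],-0.5]
    - [[0,0,0],[-0.9,0.6,0.95],-0.5]

```text
time: 22.48
tool_pos: [0.538, -0.1302, 0.2188]
tcp_rot: [-0.027, 3.139, -0.001]
wrist_force: [0.1, 0.1, -0.3]
width: 0.754
```

Call:
move_arm:
  deltas:
    - [[0,0,0],[-0.4,0.2,0.4],-0.5]
    - [[0,0,0],[-0.8,0.4,0.8],-0.5]
    - [[0,0,0],[-0.8,0.4,0.8],-0.5]
    - [[0,0,0],[-0.8,0.4,0.8],-0.5]

```text
time: 22.98
tool_pos: [0.4583, -0.0908, 0.2966]
tcp_rot: [0.026, -3.14, -0.0]
wrist_force: [-0.9, 0.0, -0.7]
width: 0.748
```

```bash
python3 - <<'E'
from h import *
print(tool()); p,d,i=grab("wrist"); X,C=cloud(p,d,i); np.savez("pics/w3.npz",p=p,d=d,**i)
cv2.imwrite("pics/w3.png",p[:,:,::-1])
for k in(0,1,2,3): print(bayfit(X,k))
for z in(np.load("pics/scene0.npz"),np.load("pics/side0.npz"),np.load("pics/w3.npz")):
    Y,_=cloud(z["p"],z["d"],z)
    m=(Y[:,2]>.18)&(Y[:,2]<.195)&(np.hypot(Y[:,0]-.43,Y[:,1]+.093)<.04)
    if m.sum()>20: print(rect(Y[m][:,:2]),np.median(Y[m][:,2]),m.sum())
E
```

```text
(array([ 0.4583, -0.0908,  0.2966]), 0.0163, 22.98, array([-0.9,  0. , -0.7]), 0.748)
(0, array([-6.8,  1.9]), np.float64(-0.13), 0.0495, np.float64(0.68), 903)
(1, array([-6.5,  1.1]), np.float64(-0.33), 0.0495, np.float64(0.67), 1339)
(2, 'empty')
(3, array([-6.5, -0.7]), np.float64(0.3), 0.0487, np.float64(0.6), 507)
(array([ 0.43224826, -0.09171281]), 35.505271911621094, 33.03509521484375, np.float64(-0.27984802998077996)) 0.19082227023970727 184
(array([ 0.42839267, -0.09279212]), 34.492794036865234, 31.706422805786133, np.float64(1.3690983595283281)) 0.1904654604803886 132
(array([ 0.42993143, -0.09093025]), 32.297908782958984, 32.12295150756836, np.float64(-0.19216917688626456)) 0.19206457894593026 2471
```

View pics/w3.png

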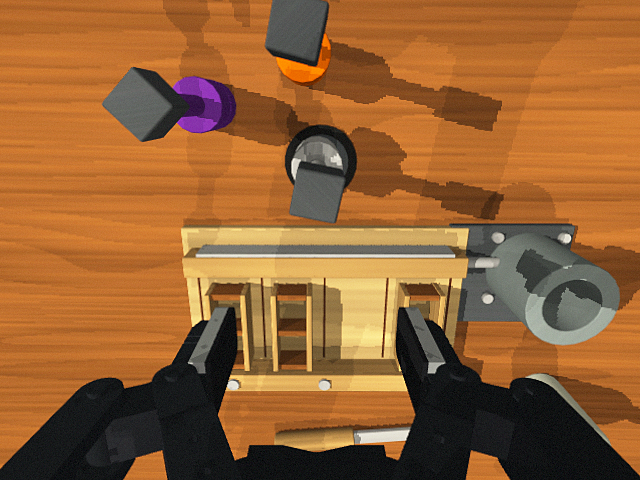

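All three frames are in bays 0, 1 and 3, square and clear of the bay lines. The extension head is at (318,192) in the picture. Before picking it up I'll look straight down the bore to get the nut's angle.

Call:
move_arm:
  deltas:
    - [[0,0,0],[0.25,0.35,-0.1],-0.5]
    - [[0,0,0],[0.6,0.82,-0.28],-0.5]
    - [[0,0,0],[0.6,0.82,-0.28],-0.5]

```text
time: 23.4
tool_pos: [0.5182, -0.0061, 0.2653]
tcp_rot: [0.031, -3.134, -0.002]
wrist_force: [-0.7, -0.8, 0.1]
width: 0.747
```

Call:
move_arm:
  deltas:
    - [[0,0,0],[0.3,0.41,-0.1],-0.5]
    - [[0,0,0],[0.6,0.82,-0.28],-0.5]
    - [[0,0,0],[0.6,0.82,-0.28],-0.5]

```text
time: 23.78
tool_pos: [0.5778, 0.0747, 0.2379]
tcp_rot: [0.03, -3.135, 0.001]
wrist_force: [-0.8, -0.2, -0.2]
width: 0.748
```

Call:
move_arm:
  deltas:
    - [[0,0,0],[0.3,0.41,-0.1],-0.5]
    - [[0,0,0],[0.6,0.82,-0.28],-0.5]
    - [[0,0,0],[0.6,0.82,-0.28],-0.5]
    - [[0,0,0],[0.6,0.82,-0.28],-0.5]

```text
time: 24.28
tool_pos: [0.6373, 0.154, 0.2132]
tcp_rot: [0.025, -3.139, 0.002]
wrist_force: [-0.5, -1.0, 0.5]
width: 0.746
```

```bash
python3 - <<'E'
from h import *
print(tool()); p,d,i=grab("wrist"); X,C=cloud(p,d,i); np.savez("pics/w4.npz",p=p,d=d,**i)
c=ring(X); print(c)
uv,_=cv2.projectPoints(np.array([[*c,.03]]),cv2.Rodrigues(i["R"])[0],i["t"],i["K"],i["D"]); u,v=uv.ravel().astype(int); print(u,v)
cr=p[max(v-70,0):v+70,u-70:u+70]; cv2.imwrite("pics/w4.png",cv2.resize(cr[:,:,::-1],None,fx=4,fy=4,interpolation=cv2.INTER_CUBIC))
m=(np.hypot(X[:,0]-c[0],X[:,1]-c[1])<.026); print(np.percentile(X[m][:,2],[1,10,25,50,75,90,99]).round(4))
E
```

```text
(array([0.6373, 0.154 , 0.2132]), 0.016, 24.27, array([-0.5, -1. ,  0.5]), 0.746)
[0.5534 0.1553]
320 105
[0.0125 0.0135 0.0141 0.0148 0.0279 0.0335 0.0353]
```

View pics/w4.png

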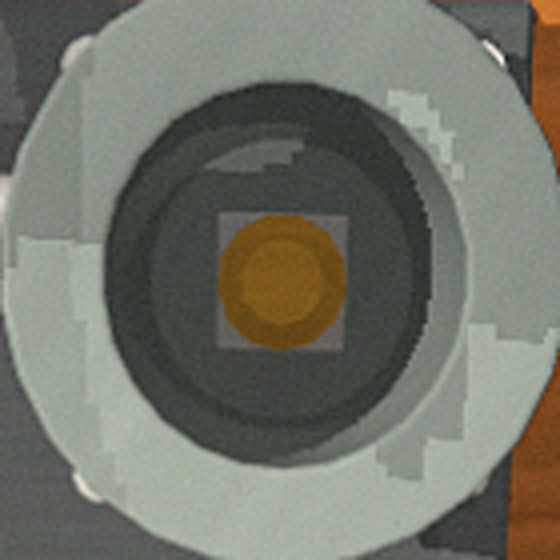

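```bash
python3 - <<'E'
from h import *
z=np.load("pics/w4.npz"); X,C=cloud(z["p"],z["d"],z)
m=(np.hypot(X[:,0]-.5534,X[:,1]-.155)<.024)&(X[:,2]>.023)&(X[:,2]<.045); print(rect(X[m][:,:2]),m.sum(),press(X,(-9,.08)) if 0 else "")
# rest: dark points near z=.006 from earlier views
for f in("w3","scene0","side0"):
    z=np.load(f"pics/{f}.npz"); X,C=cloud(z["p"],z["d"],z)
    m=(abs(X[:,2]-.006)<.0025)&(np.hypot(X[:,0]-.43,X[:,1]+.091)<.06)&(C.max(1)<70); P=X[m][:,:2]
    if len(P)>30:
        g=lambda p:np.maximum(np.hypot(*(P-p).T)-.0395,0)
        print(f,len(P),cv2.minEnclosingCircle((P*1000).astype(np.float32)),P.min(0),P.max(0),np.median(X[m][:,2]))
    m=(X[:,2]>.02)&(X[:,2]<.068)&(np.hypot(X[:,0]-.43,X[:,1]+.091)<.04)
    P=X[m][:,:2]
    r=least_squares(lambda p:np.hypot(*(P-p).T)-.0245,[.43,-.091],loss="soft_l1",f_scale=.001); print(" foot",r.x.round(4),len(P))
E
```

```text
(array([0.55331879, 0.15544516]), 25.9329891204834, 25.741619110107422, np.float64(1.563043065913349)) 1115 
w3 1434 ((433.5507507324219, -86.27204895019531), 39.61600875854492) [ 0.39458941 -0.12547652] [ 0.46217517 -0.04740103] 0.006315992814159251
 foot [ 0.4302 -0.0907] 150
scene0 209 ((436.7529296875, -86.4156494140625), 40.20977783203125) [ 0.40192122 -0.12485581] [ 0.47516774 -0.04678128] 0.005948225472320126
 foot [ 0.4307 -0.0898] 296
side0 67 ((436.8985595703125, -93.85563659667969), 38.13006591796875) [ 0.40520196 -0.12814622] [ 0.47067368 -0.07043126] 0.0053434795501569755
 foot [ 0.4288 -0.09  ] 202
```

The nut is centred at (0.5533, 0.1554) with its flats aligned to within 0.01 rad. Now I'll go to the extension.

Call:
move_arm:
  deltas:
    - [[0,0,0],[-0.3,-0.4,0.2],-0.8]
    - [[0,0,0],[-0.69,-0.82,0.2],-0.8]
    - [[0,0,0],[-0.69,-0.82,0.2],-0.8]
  grip_force: 80

```text
time: 24.7
tool_pos: [0.5658, 0.0699, 0.2349]
tcp_rot: [0.019, -3.141, 0.002]
wrist_force: [0.7, 0.6, 0.3]
width: 0.906
```

Call:
move_arm:
  deltas:
    - [[0,0,0],[-0.3,-0.4,0.1],-0.8]
    - [[0,0,0],[-0.69,-0.82,0.2],-0.8]
    - [[0,0,0],[-0.69,-0.82,0.2],-0.8]

```text
time: 25.08
tool_pos: [0.4986, -0.0109, 0.256]
tcp_rot: [-0.02, 3.138, -0.002]
wrist_force: [1.6, 0.2, 1.0]
width: 0.898
```

Call:
move_arm:
  deltas:
    - [[0,0,-0.07],[-0.3,-0.4,0],-0.8]
    - [[0,0,-0.132],[-0.69,-0.81,0],-0.8]
    - [[0,0,-0.132],[-0.69,-0.81,0],-0.8]
    - [[0,0,-0.132],[-0.69,-0.81,0],-0.8]

```text
time: 25.58
tool_pos: [0.4317, -0.0893, 0.2547]
tcp_rot: [0.3, 3.125, 0.001]
wrist_force: [0.5, -0.1, -0.2]
width: 0.902
```

```bash
python3 - <<'E'
from h import *
s=tool(); print(s,status.read_state()["q"].round(3)); X,C=cloud(*grab("wrist"))
m=(X[:,2]>.186)&(X[:,2]<.196)&(np.hypot(X[:,0]-.43,X[:,1]+.091)<.035); print(rect(X[m][:,:2]),np.median(X[m][:,2]),m.sum())
E
```

```text
(array([ 0.4317, -0.0893,  0.2547]), -0.1913, 25.57, array([ 0.5, -0.1, -0.2]), 0.902) [-2.610e-01 -2.100e-01  2.046e+00  1.000e-03  1.303e+00 -1.641e+00]
(array([ 0.42999075, -0.09102164]), 33.00162887573242, 31.929067611694336, np.float64(-0.18150521409131493)) 0.19208786550157894 3046
```

Call:
move_arm:
  deltas:
    - [[0,0,0.003],[-0.017,-0.017,-0.4],-0.8]
    - [[0,0,0.003],[-0.017,-0.017,-0.8],-0.8]
    - [[0,0,0.003],[-0.017,-0.017,-1],-0.8]
    - [[0,0,0.003],[-0.017,-0.017,-1],-0.8]
    - [[0,0,0.003],[-0.017,-0.017,-1],-0.8]

```text
time: 26.25
tool_pos: [0.4305, -0.0907, 0.1551]
tcp_rot: [0.29, 3.127, -0.0]
wrist_force: [0.3, -0.1, -0.0]
width: 0.901
```

Call:
move_arm:
  deltas:
    - [[0,0,0],[0,0,0],0]
    - [[0,0,0],[0,0,0],1]
    - [[0,0,0],[0,0,0],1]
    - [[0,0,0],[0,0,0],1]
    - [[0,0,0],[0,0,0],1]
    - [[0,0,0],[0,0,0],1]
    - [[0,0,0],[0,0,0],1]
    - [[0,0,0],[0,0,0],1]

```text
time: 27.25
tool_pos: [0.4301, -0.0913, 0.1551]
tcp_rot: [0.292, 3.126, -0.0]
wrist_force: [0.2, 0.8, 6.0]
width: 0.37
```

Call:
move_arm:
  deltas:
    - [[0,0,0],[0,0,0.2],1]
    - [[0,0,0],[0,0,0.6],1]
    - [[0,0,0],[0,0,1],1]
    - [[0,0,0],[0,0,1],1]
    - [[0,0,0],[0,0,1],1]

```text
time: 27.88
tool_pos: [0.4276, -0.0907, 0.2516]
tcp_rot: [-0.292, -3.124, -0.001]
wrist_force: [-0.6, 0.8, -5.6]
width: 0.365
```

```bash
python3 - <<'E'
from h import *
s=tool(); print(s); p,d,i=grab("wrist"); X,C=cloud(p,d,i); np.savez("pics/w5.npz",p=p,d=d,**i)
cv2.imwrite("pics/w5.png",p[:,:,::-1])
m=(abs(X[:,2]-.006)<.003)&(np.hypot(X[:,0]-.434,X[:,1]+.088)<.06)&(C.max(1)<75); P=X[m][:,:2]; print(len(P),cv2.minEnclosingCircle((P*1000).astype(np.float32)),P.min(0),P.max(0))
E
```

```text
(array([ 0.4276, -0.0907,  0.2516]), -0.1862, 27.88, array([-0.6,  0.8, -5.6]), 0.365)
1557 ((433.06097412109375, -86.18384552001953), 39.56317138671875) [ 0.39417151 -0.12539457] [ 0.46270825 -0.0472515 ]
```

View pics/w5.png

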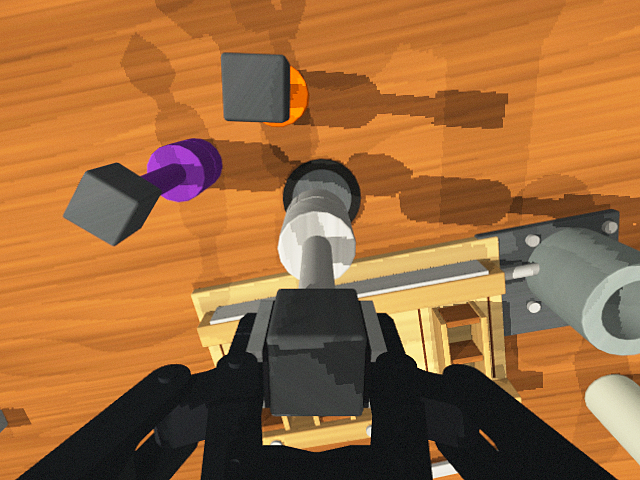

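Gripped and level. The empty rest is at about (0.4335, -0.0863). Lifting and carrying the extension to the bore.

Call:
move_arm:
  deltas:
    - [[0,0,0],[0.1,0.2,0.3],1]
    - [[0,0,0],[0.3,0.5,0.4],1]
    - [[0,0,0],[0.42,0.82,0.4],1]
    - [[0,0,0],[0.42,0.82,0.4],1]

```text
time: 28.42
tool_pos: [0.4704, -0.0072, 0.2913]
tcp_rot: [-0.287, -3.124, -0.001]
wrist_force: [0.0, -0.5, -5.5]
width: 0.363
```

Call:
move_arm:
  deltas:
    - [[0,0,0.05],[0.2,0.4,0],1]
    - [[0,0,0.113],[0.42,0.82,0],1]
    - [[0,0,0.113],[0.42,0.82,0],1]

```text
time: 28.8
tool_pos: [0.5129, 0.0746, 0.2915]
tcp_rot: [-0.008, -3.138, -0.0]
wrist_force: [-0.4, 0.1, -4.8]
width: 0.367
```

Call:
move_arm:
  deltas:
    - [[0,0,0],[0.2,0.4,0],1]
    - [[0,0,0],[0.35,0.7,0],1]
    - [[0,0,0],[0.42,0.82,0],1]
    - [[0,0,0],[0.42,0.82,0],1]
    - [[0,0,0],[0.42,0.82,0],1]
    - [[0,0,0],[0.42,0.82,0],1]

```text
time: 29.55
tool_pos: [0.5547, 0.1538, 0.2941]
tcp_rot: [-0.015, -3.141, 0.001]
wrist_force: [0.7, 0.8, -4.5]
width: 0.363
```

```bash
python3 - <<'E'
from h import *
s=tool(); print(s,status.read_state()["q"].round(3),status.read_state()["tcp_rot"]); p,d,i=grab("wrist"); X,C=cloud(p,d,i); np.savez("pics/w6.npz",p=p,d=d,**i)
print(ring(X))
X,C=both(); print([bayfit(X,k) for k in range(4)])
m=(np.hypot(X[:,0]-.553,X[:,1]-.155)<.05)
for lo,hi,r,t in((.115,.185,.0245,"foot"),(.2,.26,.009,"shaft")):
    P=X[m&(X[:,2]>lo)&(X[:,2]<hi)][:,:2]
    print(t,least_squares(lambda p:np.hypot(*(P-p).T)-r,[.553,.155],loss="soft_l1",f_scale=.001).x.round(4),len(P))
zz=X[m&(X[:,2]>.11)&(X[:,2]<.2)][:,2]; print(np.percentile(zz,[0,1,5]))
E
```

```text
(array([0.5547, 0.1538, 0.2941]), -0.0098, 29.55, array([ 0.7,  0.8, -4.5]), 0.363) [ 0.227  0.043  1.741 -0.     1.357 -1.333] [-1.54075571e-02 -3.14129307e+00  8.10802895e-04]
[0.5531 0.1554]
[(0, array([-6.6,  1.4]), np.float64(0.14), 0.0479, np.float64(1.22), 689), (1, array([-6.4,  0.1]), np.float64(0.0), 0.0479, np.float64(1.78), 661), (2, 'empty'), (3, array([-6.1, -0.9]), np.float64(0.21), 0.0478, np.float64(1.14), 576)]
foot [0.5545 0.1551] 474
shaft [0.5558 0.1523] 587
[0.14267009 0.14483878 0.148066  ]
```

Call:
move_arm:
  deltas:
    - [[0,0,0],[-0.014,0.016,0],1]
    - [[0,0,0],[-0.014,0.016,-0.15],1]
    - [[0,0,0],[-0.014,0.016,-0.3],1]
    - [[0,0,0],[-0.014,0.016,-0.3],1]
    - [[0,0,0],[-0.014,0.016,-0.3],1]

```text
time: 30.32
tool_pos: [0.5536, 0.1565, 0.2636]
tcp_rot: [-0.013, -3.141, 0.0]
wrist_force: [0.9, 0.5, -5.0]
width: 0.362
```

```bash
python3 - <<'E'
from h import *
for _ in range(1): print(tool())
fs=[]
for n in("scene","side"):
    X,C=cloud(*grab(n)); m=(np.hypot(X[:,0]-.553,X[:,1]-.155)<.05)
    P=X[m&(X[:,2]>.122)&(X[:,2]<.172)][:,:2]
    print(n,"foot",least_squares(lambda p:np.hypot(*(P-p).T)-.0245,[.553,.155],loss="soft_l1",f_scale=.001).x.round(4),"ring",ring(X))
print(tool())
E
```

```text
(array([0.5536, 0.1565, 0.2636]), -0.0086, 30.32, array([ 0.9,  0.5, -5. ]), 0.362)
scene foot [0.5534 0.1574] ring [0.5556 0.1549]
side foot [0.5525 0.1576] ring [0.551  0.1531]
(array([0.5542, 0.1566, 0.2646]), -0.0086, 30.43, array([-0.2,  0.2, -4.6]), 0.366)
```

Call:
move_arm:
  deltas:
    - [[0,0,0],[-0.006,-0.016,0],1]
    - [[0,0,0],[-0.006,-0.016,-0.2],1]
    - [[0,0,0],[-0.006,-0.016,-0.4],1]
    - [[0,0,0],[-0.006,-0.016,-0.64],1]
    - [[0,0,0],[-0.006,-0.016,-0.64],1]
    - [[0,0,0],[-0.006,-0.016,-0.64],1]

```text
time: 31.18
tool_pos: [0.5527, 0.1548, 0.1997]
tcp_rot: [-0.013, -3.14, 0.001]
wrist_force: [0.6, -0.1, -4.6]
width: 0.361
```

Free inside the bore. Now seating it: 37 mm more to the floor.

Call:
move_arm:
  deltas:
    - [[0,0,0],[0,0,-0.1],1]
    - [[0,0,0],[0,0,-0.17],1]
    - [[0,0,0],[0,0,-0.22],1]
    - [[0,0,0],[0,0,-0.22],1]

```text
time: 31.68
tool_pos: [0.5526, 0.1548, 0.1773]
tcp_rot: [-0.014, -3.14, 0.001]
wrist_force: [0.0, -0.3, -4.6]
width: 0.367
```

Call:
move_arm:
  deltas:
    - [[0,0,0],[0,0,-0.05],1]
    - [[0,0,0],[0,0,-0.1],1]
    - [[0,0,0],[0,0,-0.14],1]
    - [[0,0,0],[0,0,-0.14],1]

```text
time: 32.17
tool_pos: [0.5529, 0.1549, 0.1636]
tcp_rot: [-0.014, -3.141, 0.0]
wrist_force: [-0.5, -0.4, -5.2]
width: 0.364
```

Seated over the nut with no resistance, with the underside within a millimetre of the floor. Turning clockwise.

Call:
move_arm:
  deltas:
    - [[0,0,-0.08],[0,0,0],1]
    - [[0,0,-0.18],[0,0,0],1]
    - [[0,0,-0.28],[0,0,0],1]
    - [[0,0,-0.38],[0,0,0],1]
    - [[0,0,-0.48],[0,0,0],1]
    - [[0,0,-0.58],[0,0,0],1]
    - [[0,0,-0.68],[0,0,0],1]
    - [[0,0,-0.8],[0,0,0],1]
    - [[0,0,-0.8],[0,0,0],1]

```text
time: 33.3
tool_pos: [0.5533, 0.1553, 0.1642]
tcp_rot: [-1.855, -2.535, -0.001]
wrist_force: [-0.7, 0.1, -4.7]
width: 0.363
```

```bash
python3 - <<'E'
from h import *
s=status.read_state(); print(tool(),s["torque"].round(2),s["q"].round(2))
X,C=both(); print(press(X[X[:,1]<.06]) )
P=toP(X[:,:2])
print([bayfit(X,k,-.07) for k in range(4)])
E
```

```text
(array([0.5533, 0.1553, 0.1642]), -1.2634, 33.3, array([-0.7,  0.1, -4.7]), 0.363) [ 0.31 -0.07  0.04] [ 0.23  0.13  1.89  0.    1.12 -0.08]
[(np.float64(0.5639), np.float64(-0.0081), 34), (np.float64(0.6703), np.float64(0.0184), 8)]
[(0, array([-6.6,  1.1]), np.float64(-0.19), 0.0478, np.float64(1.0), 685), (1, array([-6.2,  0.2]), np.float64(0.22), 0.0479, np.float64(1.32), 647), (2, 'empty'), (3, array([-5.8, -0.7]), np.float64(-0.3), 0.0478, np.float64(1.16), 576)]
```

The jaw is following. Continuing.

Call:
move_arm:
  deltas:
    - [[0,0,-0.1],[0,0,0],1]
    - [[0,0,-0.2],[0,0,0],1]
    - [[0,0,-0.3],[0,0,0],1]
    - [[0,0,-0.4],[0,0,0],1]
    - [[0,0,-0.5],[0,0,0],1]
    - [[0,0,-0.6],[0,0,0],1]
    - [[0,0,-0.7],[0,0,0],1]
    - [[0,0,-0.8],[0,0,0],1]
    - [[0,0,-0.8],[0,0,0],1]

```text
time: 34.52
tool_pos: [0.5535, 0.1552, 0.1642]
tcp_rot: [-2.99, -0.963, -0.001]
wrist_force: [0.5, 1.6, -5.4]
width: 0.359
```

```bash
python3 - <<'E'
from h import *
s=status.read_state(); print(tool(),s["torque"].round(2),s["q"].round(2))
X,C=both(); print(press(X[X[:,1]<.06]) )
print([bayfit(X,k,-.060) for k in range(4)])
E
```

```text
(array([0.5535, 0.1552, 0.1642]), 0.6231, 34.52, array([ 0.5,  1.6, -5.4]), 0.359) [ 0.4  -0.22  0.01] [0.23 0.13 1.89 0.   1.12 1.18]
[(np.float64(0.5726), np.float64(-0.0067), 52), (np.float64(0.6672), np.float64(-0.0201), 15)]
[(0, array([-6.2,  1.4]), np.float64(0.04), 0.0482, np.float64(1.0), 660), (1, array([-5.5,  0.3]), np.float64(0.47), 0.0479, np.float64(1.12), 652), (2, 'empty'), (3, array([-5.2, -0.8]), np.float64(0.07), 0.0478, np.float64(1.08), 565)]
```

Call:
move_arm:
  deltas:
    - [[0,0,-0.08],[0,0,0],1]
    - [[0,0,-0.16],[0,0,0],1]
    - [[0,0,-0.24],[0,0,0],1]
    - [[0,0,-0.32],[0,0,0],1]
    - [[0,0,-0.4],[0,0,0],1]
    - [[0,0,-0.48],[0,0,0],1]
    - [[0,0,-0.56],[0,0,0],1]
    - [[0,0,-0.64],[0,0,0],1]
    - [[0,0,-0.7],[0,0,0],1]
    - [[0,0,-0.7],[0,0,0],1]

```text
time: 35.88
tool_pos: [0.5535, 0.155, 0.1642]
tcp_rot: [-3.052, 0.742, -0.001]
wrist_force: [1.6, 1.3, -6.3]
width: 0.369
```

```bash
python3 - <<'E'
from h import *
s=status.read_state(); print(tool(),s["torque"].round(2),s["q"].round(3),s["joint_torque"].round(2))
X,C=both(); print(press(X[X[:,1]<.06]) )
print([bayfit(X,k,-.054) for k in range(4)])
E
```

```text
(array([0.5535, 0.155 , 0.1642]), -0.4767, 35.88, array([ 1.6,  1.3, -6.3]), 0.369) [ 0.48 -0.5   0.07] [0.23  0.127 1.894 0.    1.119 2.277] [ -0.62 -44.67 -36.25  -0.45   0.85   0.34]
[(np.float64(0.5739), np.float64(-0.0021), 56), (np.float64(0.672), np.float64(-0.0112), 16)]
[(0, array([-1. ,  1.5]), np.float64(-0.18), 0.0479, np.float64(1.08), 622), (1, array([-1.6,  0.2]), np.float64(-0.14), 0.048, np.float64(1.27), 588), (2, 'empty'), (3, array([-2.2, -0.8]), np.float64(0.15), 0.048, np.float64(1.36), 540)]
```

Call:
move_arm:
  deltas:
    - [[0,0,-0.03],[0,0,0],1]
    - [[0,0,-0.06],[0,0,0],1]
    - [[0,0,-0.09],[0,0,0],1]
    - [[0,0,-0.09],[0,0,0],1]
    - [[0,0,-0.09],[0,0,0],1]

```text
time: 36.6
tool_pos: [0.5535, 0.155, 0.1643]
tcp_rot: [-2.992, 0.957, -0.001]
wrist_force: [2.6, 2.0, -6.2]
width: 0.366
```

```bash
sed -i 's/\.575 if True else 0/.6/' h.py; python3 - <<'E'
from h import *
s=status.read_state(); print(tool(),s["torque"].round(2),s["q"].round(3),s["joint_torque"].round(2))
X,C=both(); P=toP(X[:,:2]); m=(X[:,2]>.045)&(X[:,2]<.052)&(P[:,1]>.01)&(P[:,1]<.065)&(P[:,0]<0); print("jaw face press x (bay2 gap)",np.percentile(P[m,0],[97,98.5]))
E
```

```text
(array([0.5535, 0.155 , 0.1643]), -0.6195, 36.6, array([ 2.6,  2. , -6.2]), 0.366) [ 0.56 -0.61  0.27] [ 0.23   0.127  1.894 -0.     1.12   2.42 ] [ -0.83 -44.5  -35.79  -0.39   1.14   0.23]
jaw face press x (bay2 gap) [-0.05151669 -0.05012572]
```

Call:
move_arm:
  deltas:
    - [[0,0,-0.02],[0,0,0],1]
    - [[0,0,-0.04],[0,0,0],1]
    - [[0,0,-0.055],[0,0,0],1]
    - [[0,0,-0.055],[0,0,0],1]
    - [[0,0,-0.055],[0,0,0],1]

```text
time: 37.33
tool_pos: [0.5534, 0.155, 0.1643]
tcp_rot: [-2.947, 1.087, -0.001]
wrist_force: [1.7, 2.8, -3.9]
width: 0.36
```

```bash
python3 - <<'E'
from h import *
s=status.read_state(); print(tool(),s["torque"].round(2),s["q"].round(3),s["joint_torque"].round(2))
X,C=both(); P=toP(X[:,:2]); m=(X[:,2]>.045)&(X[:,2]<.052)&(P[:,1]>.01)&(P[:,1]<.065)&(P[:,0]<0); print("jaw face press x (bay2 gap)",np.percentile(P[m,0],[97,98.5]))
print([bayfit(X,k,-.05) for k in range(4)])
E
```

```text
(array([0.5534, 0.155 , 0.1643]), -0.7068, 37.33, array([ 1.7,  2.8, -3.9]), 0.36) [ 0.64 -0.78  1.64] [ 0.23   0.127  1.894 -0.     1.12   2.508] [ -2.28 -43.76 -34.78   0.12   1.46   1.61]
jaw face press x (bay2 gap) [-0.05159087 -0.05055173]
[(0, array([-0.1,  1.1]), np.float64(-0.48), 0.0483, np.float64(1.01), 569), (1, array([-0.7,  0.2]), np.float64(0.02), 0.0482, np.float64(0.97), 547), (2, 'empty'), (3, array([-0.2, -1. ]), np.float64(-0.26), 0.0478, np.float64(1.2), 517)]
```

The torque jumped to 1.6 N m at the hard stop, and the jaw face is at -51.6 mm. I'll back off within the play and lift straight out.

Call:
move_arm:
  deltas:
    - [[0,0,0.05],[0,0,0],1]
    - [[0,0,0.12],[0,0,0],1]
    - [[0,0,0.12],[0,0,0.05],1]
    - [[0,0,0.12],[0,0,0.2],1]
    - [[0,0,0.12],[0,0,0.4],1]
    - [[0,0,0.12],[0,0,0.6],1]
    - [[0,0,0.12],[0,0,0.8],1]
    - [[0,0,0.12],[0,0,1],1]
    - [[0,0,0.12],[0,0,1],1]

```text
time: 38.55
tool_pos: [0.5546, 0.1553, 0.2672]
tcp_rot: [-3.034, 0.806, -0.007]
wrist_force: [1.3, -0.1, -4.9]
width: 0.363
```

Call:
move_arm:
  deltas:
    - [[0,0,0.1],[0,0,0.2],1]
    - [[0,0,0.2],[0,0,0.35],1]
    - [[0,0,0.3],[0,0,0.35],1]
    - [[0,0,0.4],[0,0,0.35],1]
    - [[0,0,0.5],[0,0,0.35],1]
    - [[0,0,0.6],[0,0,0.35],1]
    - [[0,0,0.7],[0,0,0.35],1]
    - [[0,0,0.8],[0,0,0.35],1]
    - [[0,0,0.9],[0,0,0.35],1]
    - [[0,0,1],[0,0,0.35],1]
    - [[0,0,1],[0,0,0.35],1]

```text
time: 39.92
tool_pos: [0.5526, 0.1548, 0.2979]
tcp_rot: [-2.718, -1.574, 0.003]
wrist_force: [-0.2, -0.4, -5.8]
width: 0.364
```

```bash
python3 - <<'E'
from h import *
s=status.read_state(); print(tool(),s["q"].round(3),s["tcp_rot"])
for n in("scene","side"):
    X,C=cloud(*grab(n)); m=(np.hypot(X[:,0]-.553,X[:,1]-.155)<.05); print(n,np.percentile(X[m&(X[:,2]>.112)&(X[:,2]<.2)][:,2],[0,1]))
    for lo,hi,r,t in((.155,.205,.0245,"foot"),(.225,.28,.009,"shaft")):
        P=X[m&(X[:,2]>lo)&(X[:,2]<hi)][:,:2]
        print(t,least_squares(lambda p:np.hypot(*(P-p).T)-r,[.553,.155],loss="soft_l1",f_scale=.001).x.round(4),len(P))
E
```

```text
(array([0.5526, 0.1548, 0.2979]), 1.05, 39.92, array([-0.2, -0.4, -5.8]), 0.364) [ 0.23   0.04   1.738 -0.     1.366  0.751] [-2.71794319 -1.57430623  0.00325472]
scene [0.14704722 0.14884535]
foot [0.552  0.1554] 387
shaft [0.5524 0.1551] 176
side [0.14679908 0.14857286]
foot [0.5505 0.1557] 221
shaft [0.5504 0.1554] 99
```

Call:
move_arm:
  deltas:
    - [[0,0,0.1],[-0.1,-0.2,0],1]
    - [[0,0,0.2],[-0.2,-0.4,0],1]
    - [[0,0,0.3],[-0.3,-0.6,0],1]
    - [[0,0,0.4],[-0.4,-0.8,0],1]
    - [[0,0,0.4],[-0.4,-0.8,0],1]

```text
time: 40.65
tool_pos: [0.5125, 0.0738, 0.299]
tcp_rot: [-2.101, -2.335, 0.001]
wrist_force: [0.3, -0.2, -5.3]
width: 0.367
```

Call:
move_arm:
  deltas:
    - [[0,0,0.1],[-0.1,-0.2,0],1]
    - [[0,0,0.2],[-0.2,-0.4,0],1]
    - [[0,0,0.3],[-0.3,-0.6,0],1]
    - [[0,0,0.4],[-0.4,-0.8,0],1]
    - [[0,0,0.4],[-0.4,-0.8,0],1]

```text
time: 41.28
tool_pos: [0.473, -0.0055, 0.2991]
tcp_rot: [1.278, 2.87, 0.0]
wrist_force: [0.3, 0.7, -4.9]
width: 0.366
```

Call:
move_arm:
  deltas:
    - [[0,0,0.1],[-0.1,-0.2,0],1]
    - [[0,0,0.2],[-0.2,-0.4,0],1]
    - [[0,0,0.3],[-0.3,-0.6,0],1]
    - [[0,0,0.4],[-0.39,-0.8,0],1]
    - [[0,0,0.4],[-0.39,-0.81,0],1]
    - [[0,0,0.4],[-0.39,-0.81,0],1]

```text
time: 42.02
tool_pos: [0.4348, -0.0853, 0.2991]
tcp_rot: [0.327, 3.124, 0.002]
wrist_force: [-0.2, 0.3, -4.4]
width: 0.364
```

```bash
python3 - <<'E'
from h import *
s=status.read_state(); print(tool(),s["q"].round(3),s["tcp_rot"])
p,d,i=grab("wrist"); X,C=cloud(p,d,i); cv2.imwrite("pics/w7.png",p[:,:,::-1])
m=(abs(X[:,2]-.006)<.003)&(np.hypot(X[:,0]-.434,X[:,1]+.088)<.06)&(C.max(1)<75); P=X[m][:,:2]; print("w",len(P),cv2.minEnclosingCircle((P*1000).astype(np.float32)),P.min(0),P.max(0))
for n in("scene","side"):
    X,C=cloud(*grab(n))
    m=(abs(X[:,2]-.006)<.003)&(np.hypot(X[:,0]-.434,X[:,1]+.088)<.06)&(C.max(1)<75); P=X[m][:,:2]; print(n,len(P),cv2.minEnclosingCircle((P*1000).astype(np.float32)),P.min(0),P.max(0))
    m=(np.hypot(X[:,0]-.433,X[:,1]+.087)<.05)
    P=X[m&(X[:,2]>.155)&(X[:,2]<.205)][:,:2]
    print("foot",least_squares(lambda p:np.hypot(*(P-p).T)-.0245,[.433,-.087],loss="soft_l1",f_scale=.001).x.round(4),len(P))
E
```

```text
(array([ 0.4348, -0.0853,  0.2991]), -0.2086, 42.02, array([-0.2,  0.3, -4.4]), 0.364) [-2.510e-01 -2.250e-01  1.978e+00  1.000e-03  1.388e+00 -1.613e+00] [3.26973019e-01 3.12394944e+00 1.62333855e-03]
w 1493 ((433.580078125, -86.16230010986328), 39.833614349365234) [ 0.39439463 -0.12539912] [ 0.46111666 -0.04712408]
scene 259 ((436.86944580078125, -85.52484893798828), 42.615352630615234) [ 0.39552496 -0.12482254] [ 0.47575427 -0.04740618]
foot [ 0.4351 -0.0843] 385
side 134 ((432.7287902832031, -87.90921020507812), 39.74753952026367) [ 0.40475857 -0.12648288] [ 0.47003869 -0.04845814]
foot [ 0.4338 -0.0843] 281
```

View pics/w7.png

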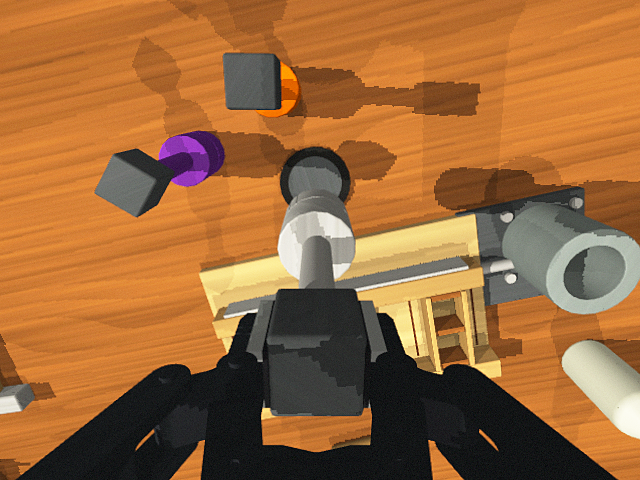

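The extension is upright over the rest, which is centred at about (0.434, -0.0863). Lowering it.

Call:
move_arm:
  deltas:
    - [[0,0,0],[-0.007,-0.01,-0.2],1]
    - [[0,0,0],[-0.007,-0.01,-0.5],1]
    - [[0,0,0],[-0.007,-0.01,-0.8],1]
    - [[0,0,0],[-0.007,-0.01,-1],1]
    - [[0,0,0],[-0.007,-0.01,-1],1]
    - [[0,0,0],[-0.007,-0.01,-1],1]

```text
time: 42.92
tool_pos: [0.4343, -0.0869, 0.2001]
tcp_rot: [0.321, 3.124, -0.0]
wrist_force: [0.4, -0.2, -4.2]
width: 0.365
```

Call:
move_arm:
  deltas:
    - [[0,0,0],[0,0,-0.15],1]
    - [[0,0,0],[0,0,-0.3],1]
    - [[0,0,0],[0,0,-0.38],1]
    - [[0,0,0],[0,0,-0.42],1]
    - [[0,0,0],[0,0,-0.42],1]

```text
time: 43.55
tool_pos: [0.4333, -0.087, 0.1567]
tcp_rot: [-0.321, -3.124, -0.0]
wrist_force: [0.0, -0.6, -5.2]
width: 0.361
```

Call:
move_arm:
  deltas:
    - [[0,0,0],[0,0,-0.01],1]
    - [[0,0,0],[0,0,-0.02],1]
    - [[0,0,0],[0,0,-0.02],1]

```text
time: 43.92
tool_pos: [0.4336, -0.0871, 0.1553]
tcp_rot: [0.321, 3.125, -0.0]
wrist_force: [0.1, -0.6, -5.7]
width: 0.362
```

Call:
move_arm:
  deltas:
    - [[0,0,0],[0,0,-0.008],1]
    - [[0,0,0],[0,0,-0.008],1]

```text
time: 44.18
tool_pos: [0.4338, -0.0872, 0.1551]
tcp_rot: [0.321, 3.124, -0.0]
wrist_force: [-1.0, 0.2, 1.8]
width: 0.367
```

Call:
move_arm:
  deltas:
    - [[0,0,0],[0,0,0],0.2]
    - [[0,0,0],[0,0,0],0]
    - [[0,0,0],[0,0,0],-0.4]
    - [[0,0,0],[0,0,0],-0.6]
    - [[0,0,0],[0,0,0],-0.6]
    - [[0,0,0],[0,0,0],-0.6]
    - [[0,0,0],[0,0,0.2],-0.6]
    - [[0,0,0],[0,0,0.5],-0.6]
    - [[0,0,0],[0,0,1],-0.6]
    - [[0,0,0],[0,0,1],-0.6]

```text
time: 45.42
tool_pos: [0.4364, -0.0879, 0.2592]
tcp_rot: [0.32, 3.116, -0.002]
wrist_force: [-0.0, 0.4, 0.5]
width: 0.798
```

Call:
move_arm:
  deltas:
    - [[0,0,0.06],[0,0,0.5],-0.6]
    - [[0,0,0.13],[0.3,0,0.9],-0.6]
    - [[0,0,0.14],[0.3,0,0.9],-0.6]
    - [[0,0,0.14],[0.3,0,0.9],-0.6]

```text
time: 45.92
tool_pos: [0.4627, -0.0869, 0.3427]
tcp_rot: [0.023, -3.139, -0.001]
wrist_force: [0.0, 0.3, -0.2]
width: 0.8
```

```bash
python3 - <<'E'
from h import *
print(tool())
p,d,i=grab("wrist"); X,C=cloud(p,d,i); cv2.imwrite("pics/w8.png",p[:,:,::-1])
def ck(X,C):
    m=(abs(X[:,2]-.006)<.003)&(np.hypot(X[:,0]-.434,X[:,1]+.088)<.06)&(C.max(1)<75); P=X[m][:,:2]; print(" rest",cv2.minEnclosingCircle((P*1000).astype(np.float32)),P.min(0),P.max(0))
    m=np.hypot(X[:,0]-.433,X[:,1]+.087)<.05
    h=X[m&(X[:,2]>.186)&(X[:,2]<.198)]; print(" head",rect(h[:,:2]),np.median(h[:,2]))
    P=X[m&(X[:,2]>.02)&(X[:,2]<.068)][:,:2]; print(" foot",least_squares(lambda p:np.hypot(*(P-p).T)-.0245,[.433,-.087],loss="soft_l1",f_scale=.001).x.round(4),len(P))
    t=toP(X[:,:2]); q=(X[:,2]>.045)&(X[:,2]<.052)&(t[:,1]>.01)&(t[:,1]<.065)&(t[:,0]<0)
    if q.sum()>50: print(" jaw",np.percentile(t[q,0],98))
    print([bayfit(X,k,-.05) for k in range(4)])
ck(X,C); X,C=both(); ck(X,C)
E
```

```text
(array([ 0.4627, -0.0869,  0.3427]), 0.0144, 45.92, array([ 0. ,  0.3, -0.2]), 0.8)
 rest ((433.5978698730469, -86.1615219116211), 39.8127326965332) [ 0.39417281 -0.12482657] [ 0.46272441 -0.04710652]
 head (array([ 0.43399573, -0.08714677]), 32.06964111328125, 32.04303741455078, np.float64(-0.2037571234214175)) 0.19206528162032932
 foot [ 0.4343 -0.0869] 109
 jaw -0.052022033232090654
[(0, array([-1. ,  2.2]), np.float64(-0.06), 0.0496, np.float64(0.66), 721), (1, array([ 0. , 15.6]), np.float64(-1.93), 0.0497, np.float64(0.67), 818), (2, 'empty'), (3, array([-0.7, -0.3]), np.float64(0.08), 0.0502, np.float64(0.64), 633)]
 rest ((435.20867919921875, -88.93364715576172), 41.97185134887695) [ 0.39645457 -0.12809499] [ 0.47571699 -0.046962  ]
 head (array([ 0.43497101, -0.08937449]), 37.02552795410156, 36.31460189819336, np.float64(-0.21177350461866506)) 0.19119959982542986
 foot [ 0.4341 -0.0863] 499
 jaw -0.05061054410481872
[(0, array([-0.9,  1.3]), np.float64(-0.41), 0.048, np.float64(1.01), 584), (1, array([ 0.3, 14.1]), np.float64(-2.03), 0.0478, np.float64(1.02), 528), (2, 'empty'), (3, array([-0.4, -0.7]), np.float64(0.28), 0.0484, np.float64(1.16), 477)]
```

View pics/w8.png

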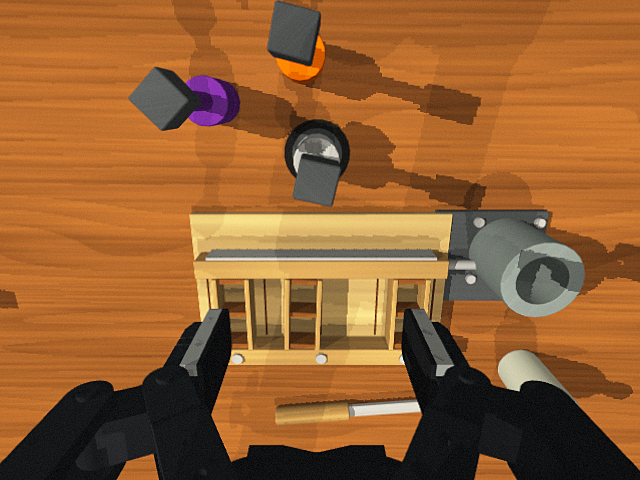

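The extension is centred on its rest. The frame in bay 1 has been knocked about 15 mm towards bay 2 and turned about 2°, so I'll move it back.

Call:
move_arm:
  deltas:
    - [[0,0,-0.02],[0.4,0,-0.2],-0.6]
    - [[0,0,-0.021],[0.85,-0.07,-0.6],-0.6]
    - [[0,0,-0.021],[0.85,-0.07,-1],-0.6]
    - [[0,0,-0.021],[0.85,-0.07,-1],-0.6]
  grip_force: 30

```text
time: 46.58
tool_pos: [0.5448, -0.0933, 0.2387]
tcp_rot: [-0.029, -3.13, -0.004]
wrist_force: [-0.9, 1.1, 0.1]
width: 0.801
```

Call:
move_arm:
  deltas:
    - [[0,0,0],[0.4,0,-0.2],-0.6]
    - [[0,0,0],[0.85,-0.07,-0.6],-0.6]
    - [[0,0,0],[0.85,-0.07,-1],-0.6]
    - [[0,0,0],[0.85,-0.07,-1],-0.6]
    - [[0,0,0],[0.85,-0.07,-1],-0.6]

```text
time: 47.2
tool_pos: [0.6343, -0.1013, 0.147]
tcp_rot: [0.028, 3.139, -0.001]
wrist_force: [0.2, 0.2, 0.6]
width: 0.796
```

```bash
python3 - <<'E'
from h import *
print(tool()); X,C=cloud(*grab("wrist"))
y=-.0225; P=toP(X[:,:2]); m=(P[:,0]>-.049)&(P[:,0]<.047)&(abs(P[:,1]-y)<.032)
f=fitframe(X[m],O+[0,y],-.018,.042,.056); print(f,toP(f[0][:2]))
E
```

```text
(array([ 0.6343, -0.1013,  0.147 ]), -0.0182, 47.2, array([0.2, 0.2, 0.6]), 0.796)
(array([ 0.632 , -0.1015, -0.018 ]), 0.0497, np.float64(0.65), 4071) [-0.00035998 -0.02249712]
```

Call:
move_arm:
  deltas:
    - [[0,0,0],[-0.02,0,-0.4],-0.6]
    - [[0,0,0],[-0.02,0,-0.7],-0.6]
    - [[0,0,0],[-0.02,0,-0.9],-0.6]
    - [[0,0,0],[-0.02,0,-0.9],-0.6]

```text
time: 47.75
tool_pos: [0.631, -0.101, 0.0542]
tcp_rot: [-0.029, -3.14, -0.0]
wrist_force: [0.5, -0.2, -0.5]
width: 0.804
```

Call:
move_arm:
  deltas:
    - [[0,0,0],[0,0,-0.15],-0.6]
    - [[0,0,0],[0,0,-0.27],-0.6]
    - [[0,0,0],[0,0,-0.27],-0.6]

```text
time: 48.12
tool_pos: [0.6304, -0.1009, 0.0259]
tcp_rot: [-0.028, -3.139, -0.001]
wrist_force: [-0.0, -0.7, 0.2]
width: 0.796
```

Call:
move_arm:
  deltas:
    - [[0,0,0],[0,0,0],-0.2]
    - [[0,0,0],[0,0,0],0.5]
    - [[0,0,0],[0,0,0],0.5]
    - [[0,0,0],[0,0,0],0.5]
    - [[0,0,0],[0,0,0],0.5]
    - [[0,0,0],[0,0,0],0.5]

```text
time: 48.88
tool_pos: [0.6318, -0.1011, 0.0278]
tcp_rot: [0.028, 3.141, -0.0]
wrist_force: [-1.4, 0.4, 3.8]
width: 0.53
```

Call:
move_arm:
  deltas:
    - [[0,0,0.01],[-0.003,0,0.008],0.5]
    - [[0,0,0.022],[-0.005,0,0.008],0.5]
    - [[0,0,0.022],[-0.005,0,0.008],0.5]
    - [[0,0,0.022],[-0.005,-0.05,0.008],0.5]
    - [[0,0,0.022],[-0.004,-0.1,0.008],0.5]
    - [[0,0,0.022],[-0.004,-0.154,0.008],0.5]
    - [[0,0,0.022],[-0.004,-0.154,0.008],0.5]
    - [[0,0,0.022],[-0.004,-0.154,0.008],0.5]

```text
time: 49.88
tool_pos: [0.6313, -0.1171, 0.0282]
tcp_rot: [-0.026, 3.141, -0.001]
wrist_force: [3.3, -0.8, -2.4]
width: 0.531
```

```bash
python3 - <<'E'
from h import *
print(tool()); X,C=both(); print([bayfit(X,k,-.05) for k in (0,1,3)])
E
```

```text
(array([ 0.6313, -0.1171,  0.0282]), 0.0166, 49.88, array([ 3.3, -0.8, -2.4]), 0.531)
[(0, array([-0.7,  1.2]), np.float64(0.06), 0.048, np.float64(0.98), 597), (1, array([-0.6, -1.1]), np.float64(1.52), 0.049, np.float64(3.48), 414), (3, array([ 0.5, -1.1]), np.float64(-0.27), 0.0484, np.float64(1.08), 426)]
```

Placed; force is low (the bay 1 fit includes the fingers). Releasing, lifting, and looking again.

Call:
move_arm:
  deltas:
    - [[0,0,0],[0,0,-0.006],0.5]
    - [[0,0,0],[0,0,-0.006],-0.2]
    - [[0,0,0],[0,0,-0.006],-0.35]
    - [[0,0,0],[0,0,-0.006],-0.35]
    - [[0,0,0],[0,0,-0.006],-0.35]
    - [[0,0,0],[0,0,0.3],-0.35]
    - [[0,0,0],[0,0,0.9],-0.35]
    - [[0,0,0],[0,0,1],-0.35]

```text
time: 50.98
tool_pos: [0.6348, -0.1173, 0.1339]
tcp_rot: [-0.026, 3.132, -0.003]
wrist_force: [0.9, -0.3, -0.5]
width: 0.675
```

Call:
move_arm:
  deltas:
    - [[0,0,0],[-0.3,0,0.4],-0.35]
    - [[0,0,0],[-0.5,0,1],-0.35]
    - [[0,0,0],[-0.7,0,1],-0.35]
    - [[0,0,0],[-0.7,0,1],-0.35]

```text
time: 51.48
tool_pos: [0.5601, -0.1164, 0.2284]
tcp_rot: [-0.025, 3.141, -0.0]
wrist_force: [0.6, 0.1, -0.7]
width: 0.678
```

Call:
move_arm:
  deltas:
    - [[0,0,0],[-0.2,0,0.4],-0.35]
    - [[0,0,0],[-0.5,0,0.9],-0.35]
    - [[0,0,0],[-0.5,0,0.9],-0.35]
    - [[0,0,0],[-0.5,0,0.9],-0.35]

```text
time: 51.98
tool_pos: [0.5111, -0.1164, 0.3167]
tcp_rot: [0.026, -3.14, -0.001]
wrist_force: [0.3, -0.2, -0.2]
width: 0.68
```

```bash
python3 - <<'E'
from h import *
print(tool())
X,C=cloud(*grab("wrist")); Y,D=both(); p,_=read_camera("scene"); cv2.imwrite("pics/s9.png",p[:,:,::-1])
for A in(X,Y):
    print([bayfit(A,k,-.05) for k in (0,1,3)])
    t=toP(A[:,:2]); q=(A[:,2]>.045)&(A[:,2]<.052)&(t[:,1]>.01)&(t[:,1]<.065)&(t[:,0]<0)
    if q.sum()>50: print(" jaw",np.percentile(t[q,0],98))
h=X[(X[:,2]>.186)&(X[:,2]<.198)&(np.hypot(X[:,0]-.434,X[:,1]+.087)<.05)]; print("head",rect(h[:,:2]) if len(h)>50 else len(h))
E
```

```text
(array([ 0.5111, -0.1164,  0.3167]), 0.0165, 51.98, array([ 0.3, -0.2, -0.2]), 0.68)
[(0, array([-0.9,  2.2]), np.float64(-0.28), 0.0496, np.float64(0.66), 1027), (1, array([-1.5,  0.8]), np.float64(0.1), 0.0497, np.float64(0.64), 1116), (3, array([-0.9, -0.8]), np.float64(-0.13), 0.0498, np.float64(0.66), 1209)]
 jaw -0.05354122899352084
[(0, array([0.1, 1.2]), np.float64(0.42), 0.0481, np.float64(1.0), 587), (1, array([-0.6,  0.2]), np.float64(0.61), 0.0482, np.float64(1.0), 564), (3, array([-0.3, -0.8]), np.float64(-0.32), 0.0481, np.float64(1.15), 493)]
 jaw -0.05088704821258626
head (array([ 0.43429868, -0.08736725]), 32.028560638427734, 31.748884201049805, np.float64(1.3663040377545626))
```

View pics/s9.png

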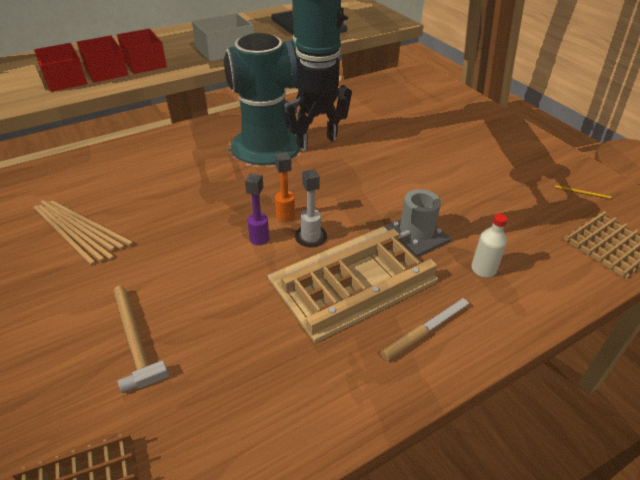

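The scene view shows all three frames square in their bays, the extension upright on its rest at (310,225), and everything else untouched. Handing in.

```bash
python3 -c "
from workcell import order; print(order.finish_job())"
```

```text
the job is handed in; nothing more can be done
None
```

The press is loaded and closed, and the job is handed in at about 52 s. I found three frames on the bench and laid them flat in bays 0, 1 and 3. I then turned the nut clockwise to its stop, where the torque rose to about 1.6 N m, and stood the extension back on its rest.

**Knocked frame:** after the press was closed, the frame in bay 1 was found pushed about 15 mm aside and turned about 2°. I gripped it and moved it back square.

**Last checks:**
- **Frames:** all are within about 2 mm of their bay centres and within about 0.6° of square.
- **Extension:** it stands about 1 mm from the rest's centre.
- **Bench:** the final scene view shows the other things where they were.

**Where the readings disagreed:** the last jaw-face readings were -53.5 mm from the wrist camera and -50.9 mm from the fixed cameras, against -51.6 mm expected. I took this as measurement spread, because the torque rise showed the stop and the nut was not turned again.

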